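# Rack the packed mailers for collection and stamp the docket

### The arm

A 6-joint arm with a two-finger parallel gripper is mounted at the origin on the work surface. World frame = base frame: x ahead of the robot, y to its left, z up, the work surface at z = 0. Lengths are in m, angles in rad, forces in N, time in s.
With the tool pointing down it reaches from about 0.3 to 0.775 m from the base axis. Payload 14.6 kg.
Tool frame: the origin (TCP) lies at the very end of the fingers, on their centre line; the grasp point (between the pads) lies 19 mm behind it; z points along the fingers, y is the line along which they close (so a half turn about z gives the same grasp; the last joint's range is limited). The gripper opens to 94 mm and grips with 3 to 60 N. Pads are 16 mm wide; open, the fingers measure 119 mm over their backs; the gripper's body (75 mm by 177 mm) begins 78 mm behind the grasp point.
Start: joints at [-1.335, 0.3, 1.521, -0, 1.321, -0.067], TCP at [0.164, -0.525, 0.205] pointing down, gripper open.
Joint ranges: [-3.03, 3.03], [-0.79, 2.21], [0.23, 2.52], [-1.04, 4.18], [0, 3.07], [-2.55, 2.55]. Speed limits (rad/s): [2.22, 2.22, 2.57, 3.14, 3.14, 3.14].

### API

Orientations are given as [roll, pitch, yaw] about the fixed x, y, z axes, in that order (R = Rz(yaw) Ry(pitch) Rx(roll)).
In Python, from station import ctrl gives the robot as it stands. The module is installed in compiled form; this text tells all that it offers.
- The arm moves only by the tool play_rows, never from a script. Its argument "commands" is a list of rows, each a list of 7 numbers: the shift along the tool's x, y, z in m, then the turn, a rotation vector about the tool's x, y, z in degrees, then the closure, from -1 (fully open) to 1 (shut). A call has 1 to 20 rows; each row shifts and turns the commanded pose from where the row before left it, along the tool's axes as they then stand; what a row does not reach is not made up. A row lasts 1/12 s, in which the tool goes at most 41.7 mm and 7.16 degrees, less where a joint would pass 70% of its speed; a pose out of reach is approached as far as the arm can. A call is refused whole if a number of a shift passes 0.0417 or a number of a turn 7.16, either way. A call with a gripper value outside its range is refused whole. The fingers move at their own pace and stop on an object; "force" is the grip in N (left out, the last holds). Time passes only in rows, so rows that do not move let the fingers close. It gives the time, the measured TCP pose, the force, the opening and the grip force at its end, in the units of the state.
- ctrl.get_obs(): the state, without advancing time (a new reading comes with each control period).
- ctrl.camera(name): name is "side" or "top"; returns the picture (400x640x3 uint8, blue, green, red); there is no depth.
- ctrl.camera_model(name): a dict with "fx", "fy", "cx", "cy" (pixels), "rvec" (rotation vector, rad) and "tvec" (3), from world to camera coordinates, as OpenCV has them. Camera axes: x right, y down, z forward; pixel columns grow to the right and rows downward; lengths in m; the calibration is good to about 2 mm. A picture is of the moment at which its call begins. camera_model takes no time and is no camera call.
- ctrl.hand_in(): hands the job in; it is judged then, once.
The state is a dict: "time_s": time; "qpos": joint angles; "joint_vel": joint speeds; "tau": joint torques, N m; "ee_pos": TCP position; "eef_rot": TCP orientation; "force": force on the tool from outside, world axes, zero at the start; "moment": the same for the moment, N m; "grip_width": finger opening in m; "grip_force": force on a finger pad.
Only numpy, scipy, OpenCV 4.12 (cv2) and the standard library are available. Lean on these libraries where they do the work, as an engineer would, in place of code of your own. Each camera call takes 0.05 s, during which the arm holds its last target. There are 200 camera calls.

### The job

Get this batch ready for collection: take every packed mailer out of the leaning steel sorter and stand it upright on its long edge in the plywood rack, one to a slot and lengthwise about the middle, slim ones in the narrow slots and thick ones in the wide slots. Once they are all racked, stamp the collection docket: set the self-inking stamp square inside the ruled box on the clipboard and push its handle fully down. Then put the stamp back standing on its rubber mat, leaving the other things on the bench alone.

Things in the scene. Friction and masses are not known exactly. Their poses are not given: they have to be found in the camera images.
- slim0: packed cardboard mailer, a stiff closed box 170 mm long, 130 mm high, 16 mm thick, about 140 g. Origin: middle of its long narrow underside; own x along the length, y through the thickness, z up the height. At the start it stands on that edge in bay 0 of the steel sorter, leaning back 15 degrees. May be absent. One of three slim ones, for the narrow slots.
- slim1: packed cardboard mailer, a stiff closed box 170 mm long, 130 mm high, 16 mm thick, about 140 g. Origin: middle of its long narrow underside; own x along the length, y through the thickness, z up the height. At the start it stands on that edge in bay 2 of the steel sorter, leaning back 15 degrees. May be absent. One of three slim ones, for the narrow slots.
- slim2: packed cardboard mailer, a stiff closed box 170 mm long, 130 mm high, 16 mm thick, about 140 g. Origin: middle of its long narrow underside; own x along the length, y through the thickness, z up the height. At the start it stands on that edge in bay 4 of the steel sorter, leaning back 15 degrees. May be absent. One of three slim ones, for the narrow slots.
- thick0: packed cardboard mailer, a stiff closed box 170 mm long, 130 mm high, 34 mm thick, about 300 g. Origin: middle of its long narrow underside; own x along the length, y through the thickness, z up the height. At the start it stands on that edge in bay 1 of the steel sorter, leaning back 15 degrees. May be absent. One of two thick ones, for the wide slots.
- thick1: packed cardboard mailer, a stiff closed box 170 mm long, 130 mm high, 34 mm thick, about 300 g. Origin: middle of its long narrow underside; own x along the length, y through the thickness, z up the height. At the start it stands on that edge in bay 3 of the steel sorter, leaning back 15 degrees. May be absent. One of two thick ones, for the wide slots.
- sorter: fixed steel step sorter, 150 x 355 mm, with five bays along its y (bays 0 to 4 at y = -136, -76, 0, 60, 136 mm). In each a mailer stands, its length along the sorter's x, on a floor tilted 15 deg, against a back plate on its -y side, so its top leans to the sorter's -y. The back plates reach 76 mm up a mailer, leaving its upper 54 mm free to grip. Origin: centre of the underside, on the bench.
- rack: fixed plywood rack, 160 (x) by 308 mm (y), with five slots along its y, each running along its x: 0, 2, 4 narrow (22 mm), 1 and 3 wide (40 mm). Dividers 27 mm thick, 150 mm long, tops bevelled like a roof: full thickness up to 75 mm above the bench, ridge at 88 mm. Slot floors 12 mm above the bench; a racked mailer's top is at 142 mm. Origin: centre of the underside, on the bench.
- slot0 (a point): middle of the floor of rack slot 0 (narrow, for slim mailers), at y = -116 mm in the rack's frame, 12 mm above the bench; axes as the rack's.
- slot1 (a point): middle of the floor of rack slot 1 (wide, for thick mailers), at y = -58 mm in the rack's frame, 12 mm above the bench; axes as the rack's.
- slot2 (a point): middle of the floor of rack slot 2 (narrow, for slim mailers), at y = 0 mm in the rack's frame, 12 mm above the bench; axes as the rack's.
- slot3 (a point): middle of the floor of rack slot 3 (wide, for thick mailers), at y = 58 mm in the rack's frame, 12 mm above the bench; axes as the rack's.
- slot4 (a point): middle of the floor of rack slot 4 (narrow, for slim mailers), at y = 116 mm in the rack's frame, 12 mm above the bench; axes as the rack's.
- stamp: loose self-inking hand stamp, 0.3 kg: a frame with a foot 80 mm (x) by 60 mm (y) and 14 mm high, narrower above to 38 mm, and over it a sprung handle. 100 mm tall in all, with handle up. Origin: centre of the foot's underside; z up. Stands on its mat at the start.
- stamp_foot (a point): the same point, centre of the underside of the stamp's foot; axes as the stamp's.
- stamp_grip (a point): centre of the top face of the stamp's handle. The handle's cap is 64 mm (x) by 38 mm (y) and 34 mm high below this point, gripped across its y; with the handle up 28 mm are free between cap and frame (frame top 38 mm above the foot's underside), 8 mm when it is fully down.
- stamp_handle (a joint): how far the stamp's handle is pushed down into its frame, in m: 0 up, 0.020 fully down. A spring pushes it up: 4 N at the top, 12 N at the bottom; released, it comes back up. The stamp can be lifted and pressed by the handle.
- docket: collection docket: a paper sheet on a loose clipboard lying flat on the bench, 160 mm (x) by 230 mm (y), 0.35 kg; the paper's face is 4 mm above the bench. Steel clip near its +y end, 23 mm high. Origin: centre of the underside.
- docket_box (a point): centre of the ruled stamp box on the docket's paper, which is 76 mm along the docket's x and 100 mm along its y; the stamp's 80 mm length goes along the docket's y, either way round. Axes as the docket's; lies at x 0, y -40 mm from the docket centre, 4 mm above the bench.
- stamp_mat: the stamp's place: a fixed black rubber mat, 90 mm (x) by 120 mm (y), 3 mm thick. Origin: centre of the underside.
- tape_roll: bystander: a roll of tape, 100 mm wide and 48 mm high, lying flat. Origin: centre of the underside.
- drink_can: bystander: a drink can, 54 mm wide and 150 mm high. Origin: centre of the underside.
- cutter: bystander: a yellow cutter knife, 150 mm long with its blade case, 18 mm high. Origin: centre of the underside of the handle.
Not all that is in view belongs to the job. Leave any red look-alike of the slim0 alone.

How it is judged:
By the outcome, as a careful person would: the job done as asked, in the order asked, and still so for the second after the job is handed in, with the robot touching nothing.
Of slim0, slim1, slim2, thick0, thick1 only 4 to 5 are there at a start; the rules pass over those that are not, and their reading is None.
At some moment in a run one of stamp, docket may be knocked a few centimetres aside while the robot is not near it.
It also fails if it takes over 200 s, if anything falls off the work surface, if the arm or the gripper's body presses on something with over 40 N, if the wrist force passes 120 N, or if a joint passes its speed limit or range.

## Working session

There is one attempt and no reset: what is moved stays moved. The work goes in short steps, Python scripts to look and compute and a tool call to move; the robot and the scene stay as the last step left them, time stands still between calls to the robot, and variables do not carry over. Pictures are saved under pics/ and viewed, at most 14 in all, crops included, and the job is handed in when it is done.

Besides the shell and the picture viewer there is one more tool, called after "Emit:" as a command line: name --pt "numbers of a row" for each row, then --argument value for the rest. play_rows: Moves the arm, as the interface text tells. Its arguments: {"type":"object","properties":{"commands":{"type":"array","items":{"type":"array","items":{"type":"number"}}},"force":{"type":"number"}},"required":["commands"]}

```bash
mkdir -p pics; cat > h.py <<'E'
import numpy as np, cv2
from station import ctrl
def P(n):
    m=ctrl.camera_model(n);R=cv2.Rodrigues(np.array(m['rvec'],float))[0];t=np.array(m['tvec'],float).ravel()
    return m,R,t
def ray(n,u,v):
    m,R,t=P(n);d=R.T@np.array([(u-m['cx'])/m['fx'],(v-m['cy'])/m['fy'],1.]);return -R.T@t,d
def onz(n,u,v,z):
    o,d=ray(n,u,v);return o+d*(z-o[2])/d[2]
def tri(a,b):
    # a,b=(cam,u,v)
    A=np.zeros((3,3));y=np.zeros(3);L=[]
    for q in(a,b):
        o,d=ray(*q);d/=np.linalg.norm(d);M=np.eye(3)-np.outer(d,d);A+=M;y+=M@o;L.append((o,M))
    p=np.linalg.solve(A,y);return p,[np.linalg.norm(M@(p-o)) for o,M in L]
def proj(n,p):
    m,R,t=P(n);c=R@np.array(p)+t;return m['fx']*c[0]/c[2]+m['cx'],m['fy']*c[1]/c[2]+m['cy']
E
python3 - <<'E'
from h import *
for n in('top','side'):
    i=ctrl.camera(n);cv2.imwrite(f'pics/{n}0.png',i);m,R,t=P(n);print(n,m['fx'],-R.T@t,R[2])
    cv2.imwrite(f'pics/{n}0b.png',cv2.resize(i,(800,500)))
print(ctrl.get_obs())
E
```

```text
top 391.48582205925135 [ 0.40865754 -0.0596602   1.2527321 ] [ 0.10293158 -0.01142054 -0.99462287]
side 393.3950733030334 [0.49831483 0.89558509 0.85916547] [ 0.03584895 -0.7801459  -0.62456964]
{'time_s': 0.1, 'qpos': array([-1.33457002e+00,  3.00387657e-01,  1.52153045e+00, -3.73843745e-06,
        1.32070455e+00, -6.65949727e-02]), 'joint_vel': array([-0.0004317 ,  0.00046935, -0.00184937,  0.00212155, -0.00057377,
       -0.00012317]), 'tau': array([ 1.16204894e-03, -5.32641149e+01, -3.53284550e+01,  7.09366612e-02,
        2.34847638e-02, -6.78352649e-05]), 'ee_pos': array([ 0.16396004, -0.52473914,  0.20495352]), 'eef_rot': array([-3.14056469e+00, -6.49292361e-05,  3.02822170e-01]), 'force': array([-0.78104343,  0.66249198,  0.61168637]), 'moment': array([-0.00888205, -0.08113873,  0.00223004]), 'grip_force': 0.0, 'grip_width': 0.09388354541473512}
```

View pics/top0b.png

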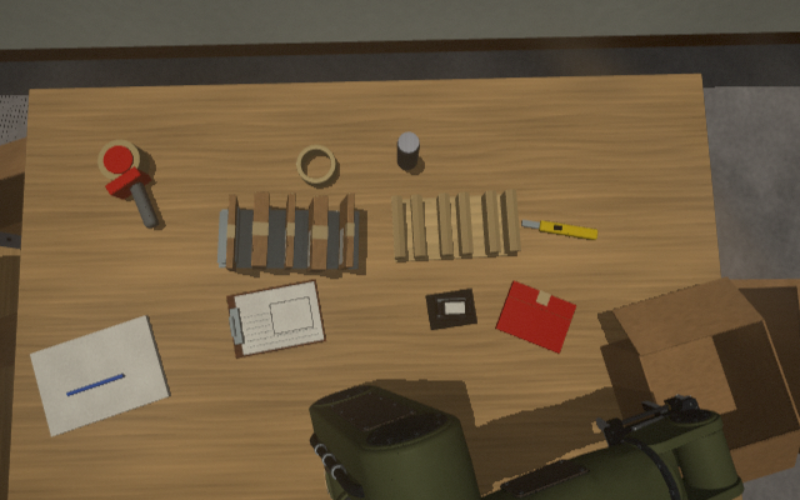

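View pics/side0b.png

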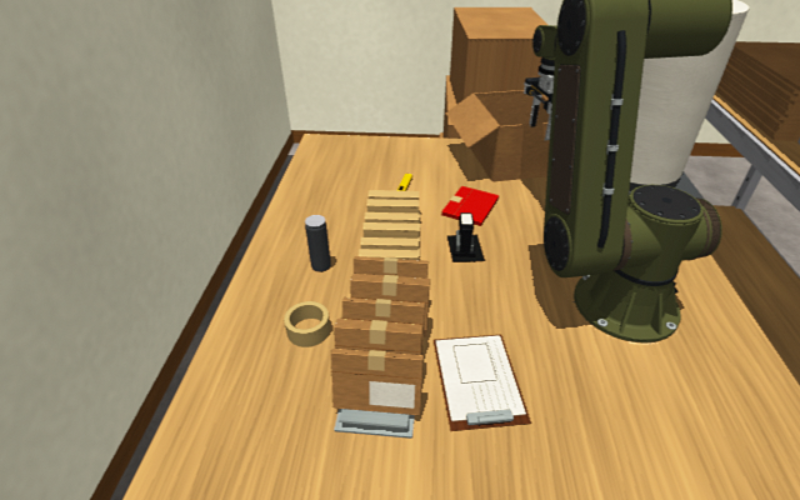

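All five mailers are present. Candidates for a slim mailer, in the top picture at 800 px scale: bay edges at (233,230), (291,230) and (348,230), and the red flat look-alike at (536,317), which I leave alone. Thick ones are at (261,230) and (319,230). The stamp is at (452,308) and the docket box at (291,315). Next, close crops.

```bash
python3 - <<'E'
from h import *
t=cv2.imread('pics/top0.png');s=cv2.imread('pics/side0.png')
a=cv2.resize(t[140:300,165:425],None,fx=3,fy=3,interpolation=cv2.INTER_CUBIC)
b=cv2.resize(s[140:350,250:430],None,fx=2.8,fy=2.8,interpolation=cv2.INTER_CUBIC)
def grid(im,x0,y0,f):
    for u in range(x0//20*20+20,9999,20):
        X=int((u-x0)*f)
        if X>=im.shape[1]:break
        im[:8,X]=(255,255,255);cv2.putText(im,str(u),(X-12,18),0,.4,(255,255,255),1)
    for v in range(y0//20*20+20,9999,20):
        Y=int((v-y0)*f)
        if Y>=im.shape[0]:break
        im[Y,:8]=(255,255,255);cv2.putText(im,str(v),(10,Y+4),0,.4,(255,255,255),1)
grid(a,165,140,3);grid(b,250,140,2.8)
cv2.imwrite('pics/a.png',a);cv2.imwrite('pics/b.png',b);print(a.shape,b.shape)
E
```

```text
(480, 780, 3) (588, 504, 3)
```

View pics/a.png

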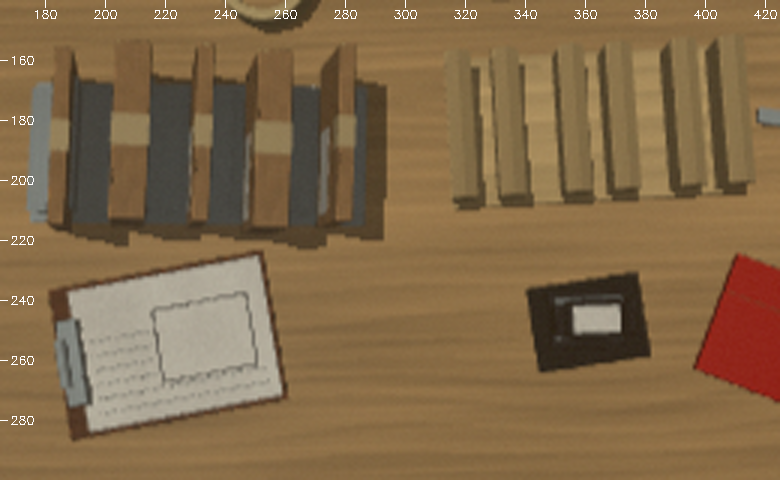

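View pics/b.png

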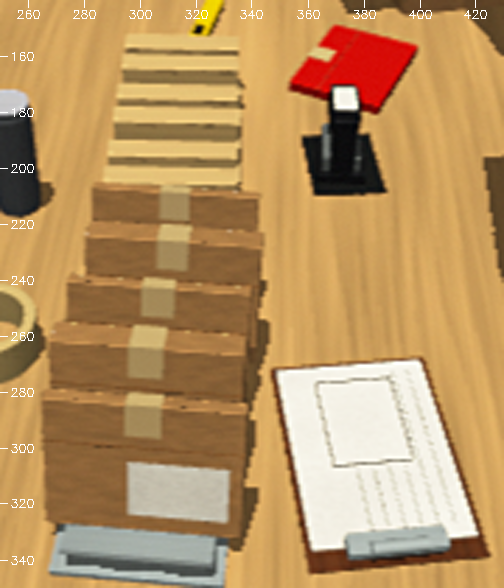

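Both crops confirm it: five brown mailers leaning to world -y, rack slots narrow/wide/narrow/wide/narrow, stamp on its mat around (364,246), and the docket box around (232,252). I need finer pixels for the edges.

```bash
python3 - <<'E'
from h import *
t=cv2.imread('pics/top0.png');s=cv2.imread('pics/side0.png')
def grid(im,x0,y0,f):
    for u in range(x0//10*10+10,9999,10):
        X=int((u-x0)*f)
        if X>=im.shape[1]:break
        im[:6,X]=(255,255,255);cv2.putText(im,str(u),(X-10,15),0,.35,(255,255,255),1)
    for v in range(y0//10*10+10,9999,10):
        Y=int((v-y0)*f)
        if Y>=im.shape[0]:break
        im[Y,:6]=(255,255,255);cv2.putText(im,str(v),(8,Y+4),0,.35,(255,255,255),1)
    return im
a=cv2.convertScaleAbs(cv2.resize(t[150:225,172:298],None,fx=6,fy=4,interpolation=cv2.INTER_LINEAR),alpha=1.5)
b=cv2.convertScaleAbs(cv2.resize(s[200:292,258:352],None,fx=6,fy=6,interpolation=cv2.INTER_LINEAR),alpha=1.2)
def g2(im,x0,y0,fx,fy):
    for u in range(x0//10*10+10,9999,10):
        X=int((u-x0+.5)*fx)
        if X>=im.shape[1]:break
        im[:6,X]=(255,255,255);cv2.putText(im,str(u),(X-10,15),0,.35,(255,255,255),1)
    for v in range(y0//10*10+10,9999,10):
        Y=int((v-y0+.5)*fy)
        if Y>=im.shape[0]:break
        im[Y,:6]=(255,255,255);cv2.putText(im,str(v),(8,Y+4),0,.35,(255,255,255),1)
g2(a,172,150,6,4);g2(b,258,200,6,6)
cv2.imwrite('pics/c.png',a);cv2.imwrite('pics/d.png',b);print(a.shape,b.shape)
E
```

```text
(300, 756, 3) (552, 564, 3)
```

View pics/c.png

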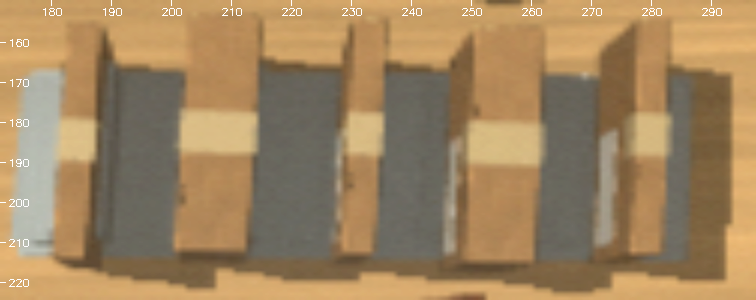

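View pics/d.png

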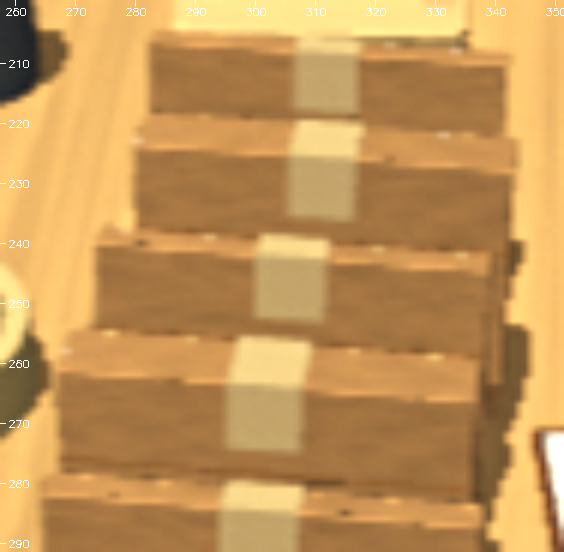

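```bash
python3 - <<'E'
from h import *
T={0:(649,134),1:(506,143),2:(364,133),3:(218,133),4:(78,139)}
S={0:(328,46),1:(328,140),2:(294,246),3:(272,361),4:(263,491)}
E={0:((654.5,20),(645,252)),1:((510,28),(497,262)),2:((369.5,20),(357,250)),3:((224.5,14),(209.5,252)),4:((85.5,22),(69,258))}
f=lambda p:(171.5+p[0]/6,149.5+p[1]/4)
for k in range(5):
    p,e=tri(('top',*f(T[k])),('side',257.5+S[k][0]/6,199.5+S[k][1]/6))
    a,b=[onz('top',*f(q),p[2]) for q in E[k]];d=a-b
    print(k,p.round(4),np.round(e,4),'ends',a.round(4)[:2],b.round(4)[:2],'mid',((a+b)/2).round(4)[:2],'len',np.hypot(*d[:2]).round(3),'yaw',np.degrees(np.arctan2(d[1],d[0])).round(1))
# rack ridges: blob end points by hand from crop a (px=165+X/3,140+Y/3)
E
```

```text
0 [0.577  0.0394 0.1477] [0.0003 0.0003] ends [0.6599 0.0353] [0.4931 0.0428] mid [0.5765 0.0391] len 0.167 yaw -2.6
1 [0.5719 0.1071 0.1491] [0.0006 0.0006] ends [0.6556 0.1042] [0.4879 0.1123] mid [0.5717 0.1082] len 0.168 yaw -2.7
2 [0.581  0.1744 0.148 ] [0.0006 0.0006] ends [0.6634 0.1713] [0.4983 0.1781] mid [0.5808 0.1747] len 0.165 yaw -2.3
3 [0.5831 0.2429 0.15  ] [0.0001 0.0001] ends [0.6691 0.2399] [0.4986 0.2468] mid [0.5839 0.2433] len 0.171 yaw -2.3
4 [0.5803 0.3091 0.1492] [0.0005 0.0005] ends [0.6652 0.3062] [0.4962 0.3127] mid [0.5807 0.3095] len 0.169 yaw -2.2
```

Tops triangulate consistently: z ≈ 0.149, sorter yaw ≈ -2.4°. Now the rack.

```bash
cat >> h.py <<'E'
def crop(im,x0,y0,x1,y1,fx,fy,al=1.):
    a=cv2.convertScaleAbs(cv2.resize(im[y0:y1,x0:x1],None,fx=fx,fy=fy,interpolation=cv2.INTER_LINEAR),alpha=al)
    for u in range(x0//10*10+10,x1,10):
        X=int((u-x0+.5)*fx);a[:6,X]=255;cv2.putText(a,str(u),(X-10,15),0,.35,(255,255,255),1)
    for v in range(y0//10*10+10,y1,10):
        Y=int((v-y0+.5)*fy);a[Y,:6]=255;cv2.putText(a,str(v),(8,Y+4),0,.35,(255,255,255),1)
    return a
E
python3 - <<'E'
from h import *
t=cv2.imread('pics/top0.png');s=cv2.imread('pics/side0.png')
a=crop(t,310,148,420,212,7,4,1.4);b=crop(s,285,146,345,208,7,5,1.0)
c=np.zeros((a.shape[0]+b.shape[0],max(a.shape[1],b.shape[1]),3),np.uint8);c[:a.shape[0],:a.shape[1]]=a;c[a.shape[0]:,:b.shape[1]]=b
cv2.imwrite('pics/e.png',c);print(a.shape,c.shape)
E
```

```text
(256, 770, 3) (566, 770, 3)
```

View pics/e.png

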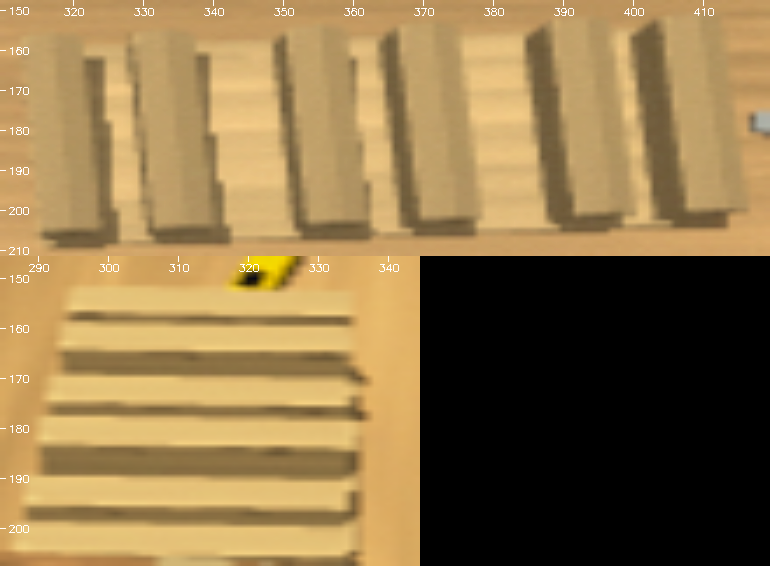

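```bash
python3 - <<'E'
from h import *
t=lambda X,Y:(309.5+X/7,147.5+Y/4); s=lambda X,Y:(284.5+X/7,145.5+(Y-256)/5)
tops=[(58,38),(170,34),(325,28),(430,26),(597,22),(700,18)]
bot=[(80,232),(190,230),(345,223),(450,219),(612,215),(725,211)]
M=[]
for a,b,yr in zip(tops,bot,[.1405,.0915,.0245,-.0245,-.0915,-.1405]):
    p=onz('top',*t(*a),.088);q=onz('top',*t(*b),.088);m=(p+q)/2;M.append((*m[:2],yr))
    print(p[:2].round(4),q[:2].round(4),m[:2].round(4),'yaw',np.degrees(np.arctan2(*(p-q)[[1,0]])).round(1),np.hypot(*(p-q)[:2]).round(3))
M=np.array(M);cx=np.polyfit(M[:,2],M[:,0],1);cy=np.polyfit(M[:,2],M[:,1],1);print(cx,cy,M[:,1]-np.polyval(cy,M[:,2]))
for y in(-.116,-.058,0,.058,.116):print(y,np.polyval(cx,y).round(4),np.polyval(cy,y).round(4))
for X,Y,n in((70,288,5),(352,290,5),(20,524,0),(358,528,0)):
    T=(tops if X<100 else bot)[n];print(n,*tri(('top',*t(*T)),('side',*s(X,Y))))
o=ctrl.get_obs();print(o['ee_pos'],o['eef_rot'])
E
```

```text
[ 0.6628 -0.0719] [ 0.5152 -0.0772] [ 0.589  -0.0745] yaw 2.1 0.148
[ 0.6646 -0.1204] [ 0.5154 -0.1242] [ 0.59   -0.1223] yaw 1.4 0.149
[ 0.6675 -0.1876] [ 0.5189 -0.1906] [ 0.5932 -0.1891] yaw 1.1 0.149
[ 0.6678 -0.2332] [ 0.5206 -0.2356] [ 0.5942 -0.2344] yaw 0.9 0.147
[ 0.669  -0.3058] [ 0.5218 -0.3051] [ 0.5954 -0.3055] yaw -0.3 0.147
[ 0.6709 -0.3507] [ 0.5234 -0.3538] [ 0.5972 -0.3522] yaw 1.2 0.147
[-0.0289703  0.5931649] [ 0.99072762 -0.21299657] [-7.03463745e-04  8.17769917e-05 -3.83316227e-04  2.85601261e-03
 -1.82345379e-03 -2.75558467e-05]
-0.116 0.5965 -0.3279
-0.058 0.5948 -0.2705
0 0.5932 -0.213
0.058 0.5915 -0.1555
0.116 0.5898 -0.0981
5 [ 0.67326356 -0.35133878  0.08577419] [np.float64(0.0018051609643228743), np.float64(0.0018051609643227812)]
5 [ 0.5243534  -0.35351564  0.08924491] [np.float64(0.0010264707799947858), np.float64(0.0010264707799947802)]
0 [ 0.66452556 -0.07190184  0.08391647] [np.float64(0.0008103068689544661), np.float64(0.0008103068689544624)]
0 [ 0.51406108 -0.07711149  0.08479677] [np.float64(0.0014478137507942233), np.float64(0.001447813750793998)]
[ 0.16396004 -0.52473914  0.20495352] [-3.14056469e+00 -6.49292361e-05  3.02822170e-01]
```

Rack centre is (0.593, -0.213), yaw ≈ 1.5°, and the heights check out. Moving to the front and turning the tool.

Emit:
play_rows --pt "0.029 -0.022 -0.0075 0 0 0 -1" --pt "0.029 -0.022 -0.0075 0 0 0 -1" --pt "0.029 -0.022 -0.0075 0 0 0 -1" --pt "0.029 -0.022 -0.0075 0 0 0 -1" --pt "0.029 -0.022 -0.0075 0 0 0 -1" --pt "0.029 -0.022 -0.0075 0 0 0 -1" --pt "0.029 -0.022 -0.0075 0 0 0 -1" --pt "0.029 -0.022 -0.0075 0 0 0 -1" --pt "0.029 -0.022 -0.0075 0 0 0 -1" --pt "0.029 -0.022 -0.0075 0 0 0 -1" --pt "0.029 -0.022 -0.0075 0 0 0 -1" --pt "0.029 -0.022 -0.0075 0 0 0 -1" --pt "0.029 -0.022 -0.0075 0 0 0 -1" --pt "0.029 -0.022 -0.0075 0 0 0 -1" --pt "0.029 -0.022 -0.0075 0 0 0 -1" --pt "0.029 -0.022 -0.0075 0 0 0 -1" --pt "0 0 0 0 0 -7 -1" --pt "0 0 0 0 0 -7 -1" --pt "0 0 0 0 0 -7 -1" --pt "0 0 0 0 0 -7 -1" --force 20

```text
time_s: 1.77
ee_pos: [0.5019, -0.0503, 0.325]
eef_rot: [-3.141, 0.0, 0.798]
force: [0.5, -0.1, -0.6]
grip_width: 0.0939
grip_force: 0.0
```

Emit:
play_rows --pt "0 0 0 0 0 -7 -1" --pt "0 0 0 0 0 -7 -1" --pt "0 0 0 0 0 -7 -1" --pt "0 0 0 0 0 -7 -1" --pt "0 0 0 0 0 -7 -1" --pt "0 0 0 0 0 -7 -1" --pt "0 0 0 0 0 -7 -1" --pt "0 0 0 0 0 -7 -1" --pt "0 0 0 0 0 -7 -1" --pt "0 0 0 0 0 -7 -1" --pt "0 0 0 0 0 -7 -1" --pt "0 0 0 0 0 -7 -1" --pt "0 0 0 0 0 -7 -1" --pt "0 0 0 0 0 -7 -1" --pt "0 0 0 0 0 -7 -1" --pt "0 0 0 0 0 -7 -1" --pt "0 0 0 0 0 -7 -1" --pt "0 0 0 0 0 -7 -1" --pt "0 0 0 0 0 -6 -1"

```text
time_s: 3.35
ee_pos: [0.5018, -0.0506, 0.3251]
eef_rot: [3.141, -0.001, 3.102]
force: [0.1, 0.4, -0.8]
grip_width: 0.0943
grip_force: 0.0
```

```bash
cat >> h.py <<'E'
from scipy.spatial.transform import Rotation as Ro
top={0:(.577,.0394,.1485),1:(.5719,.1075,.149),2:(.581,.1745,.149),3:(.5835,.2431,.149),4:(.5805,.3093,.149)}
slot={0:(.5965,-.3279),1:(.5948,-.2705),2:(.5932,-.213),3:(.5915,-.1555),4:(.5898,-.0981)}
def rot(yaw,tilt=0): # tool-down, yaw deg; tilt: rotate about mailer's x so the tool leans like the mailer (top to -y)
    Y=Ro.from_euler('z',yaw,degrees=True)
    return Ro.from_euler('z',yaw-180,degrees=True)*Ro.from_euler('x',tilt,degrees=True)*Ro.from_euler('xyz',[180,0,180],degrees=True)
def go(p,R):
    o=ctrl.get_obs();C=Ro.from_euler('xyz',o['eef_rot'])
    print('t',round(o['time_s'],1),'at',o['ee_pos'].round(4),np.degrees(o['eef_rot']).round(1),'turn(tool,deg)',np.degrees((C.inv()*R).as_rotvec()).round(2),
     'shift after turn',R.inv().apply(np.array(p)-o['ee_pos']).round(4),'w',round(o['grip_width'],4),'gf',round(o['grip_force'],1),'F',o['force'].round(1),'q',o['qpos'].round(2))
def grasp(k,back=0,ins=.04):
    R=rot(177.6,15);ax=R.apply([0,0,1]);go(np.array(top[k])+ax*(ins-back),R)
def place(k,z,dx=0):
    go((slot[k][0]+dx,slot[k][1],z),rot(181.5))
E
python3 -c "
from h import *
print(rot(180,15).as_matrix().round(2));grasp(0,.12)"
```

```text
[[-1.    0.    0.  ]
 [ 0.    0.97  0.26]
 [ 0.    0.26 -0.97]]
t 3.4 at [ 0.5018 -0.0506  0.3251] [180.   -0.  177.7] turn(tool,deg) [-14.99  -0.05   0.11] shift after turn [-0.0713  0.0442  0.1147] w 0.0943 gf 0.0 F [ 0.1  0.4 -0.8] q [-0.17  0.13  1.45  0.    1.56 -1.7 ]
```

Emit:
play_rows --pt "0 0 0 -7 0 0 0.15" --pt "0 0 0 -7 0 0 0.15" --pt "0 0 0 -1 0 0 0.15" --pt "-0.024 0.0147 0.038 0 0 0 0.15" --pt "-0.024 0.0147 0.038 0 0 0 0.15" --pt "-0.0233 0.0147 0.038 0 0 0 0.15" --pt "0 0 0 0 0 0 0.15" --pt "0 0 0 0 0 0 0.15"

```text
time_s: 4.02
ee_pos: [0.5675, 0.0111, 0.2362]
eef_rot: [2.881, -0.004, 3.097]
force: [-0.0, -0.2, 0.5]
grip_width: 0.0442
grip_force: 0.0
```

```bash
python3 -c "
from h import *
grasp(0)
i=ctrl.camera('side');cv2.imwrite('pics/f.png',crop(i,230,100,400,260,4,3.5))"
```

```text
t 4.0 at [0.5675 0.0111 0.2362] [165.1  -0.2 177.5] turn(tool,deg) [-0.09 -0.18 -0.19] shift after turn [-0.0083  0.005   0.1322] w 0.0442 gf 0.0 F [-0.  -0.2  0.5] q [-0.17  0.33  1.44  0.26  1.42 -1.74]
```

View pics/f.png

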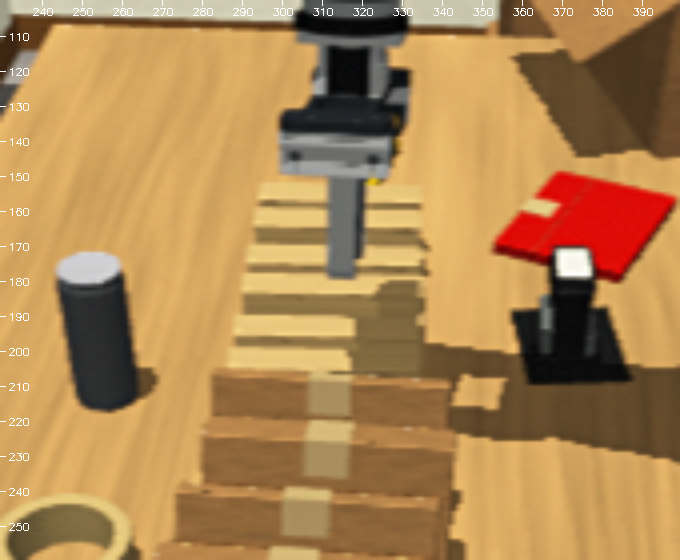

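The fingers hang above bay 0, aligned along y with a small x offset. Descend and grip.

Emit:
play_rows --pt "-0.008 0.005 0.02 0 0 0 0.15" --pt "0 0 0.028 0 0 0 0.15" --pt "0 0 0.028 0 0 0 0.15" --pt "0 0 0.028 0 0 0 0.15" --pt "0 0 0.028 0 0 0 0.15" --pt "0 0 0 0 0 0 0.15" --pt "0 0 0 0 0 0 0.15" --pt "0 0 0 0 0 0 1" --pt "0 0 0 0 0 0 1" --pt "0 0 0 0 0 0 1" --pt "0 0 0 0 0 0 1" --pt "0 0 0 0 0 0 1" --pt "0 0 0 0 0 0 1" --force 20

```text
time_s: 5.15
ee_pos: [0.5781, 0.0487, 0.1133]
eef_rot: [2.879, 0.002, 3.095]
force: [-1.9, 0.1, 8.0]
grip_width: 0.016
grip_force: 20.0
```

```bash
python3 -c "
from h import *
grasp(0)"
```

```text
t 5.2 at [0.5781 0.0487 0.1133] [1.650e+02 1.000e-01 1.773e+02] turn(tool,deg) [ 0.02  0.16 -0.22] shift after turn [0.0007 0.0001 0.0036] w 0.016 gf 20.0 F [-1.9  0.1  8. ] q [-0.1   0.45  1.56  0.29  1.16 -1.74]
```

Emit:
play_rows --pt "0 0 -0.02 0 0 0 1" --pt "0 0 -0.03 0 0 0 1" --pt "0 0 -0.03 0 0 0 1" --pt "0 0 -0.03 0 0 0 1" --pt "0 0 -0.03 0 0 0 1" --pt "0 0 0 5 0 -1.4 1" --pt "0 0 0 5 0 -1.4 1" --pt "0 0 0 5 0 -1.4 1" --pt "0 -0.03 0 0 0 0 1" --pt "0 -0.035 0 0 0 0 1" --pt "0 -0.035 0 0 0 0 1" --pt "0 -0.035 0 0 0 0 1" --pt "0 -0.035 0 0 0 0 1" --pt "0 -0.035 0 0 0 0 1" --pt "0 -0.035 0 0 0 0 1" --pt "0 -0.035 0 0 0 0 1" --pt "0 -0.035 0 0 0 0 1" --pt "0 -0.02 0 0 0 0 1" --pt "0 0 0 0 0 0 1" --pt "0 0 0 0 0 0 1"

```text
time_s: 6.82
ee_pos: [0.5841, -0.3183, 0.2469]
eef_rot: [3.142, 0.009, -3.117]
force: [0.1, -0.0, -1.2]
grip_width: 0.0161
grip_force: 20.0
```

```bash
python3 -c "
from h import *
place(0,.106)
i=ctrl.camera('side');j=ctrl.camera('top');cv2.imwrite('pics/g.png',np.hstack([crop(i,260,60,400,220,2.8,3.5),crop(j,290,120,430,280,2.8,3.5)]))"
```

```text
t 6.8 at [ 0.5841 -0.3183  0.2469] [ 180.     0.5 -178.6] turn(tool,deg) [ 0.   0.5 -0.1] shift after turn [-0.0121 -0.0099  0.1409] w 0.0161 gf 20.0 F [ 0.1 -0.  -1.2] q [-0.56  0.54  1.09  0.    1.5  -2.15]
```

View pics/g.png

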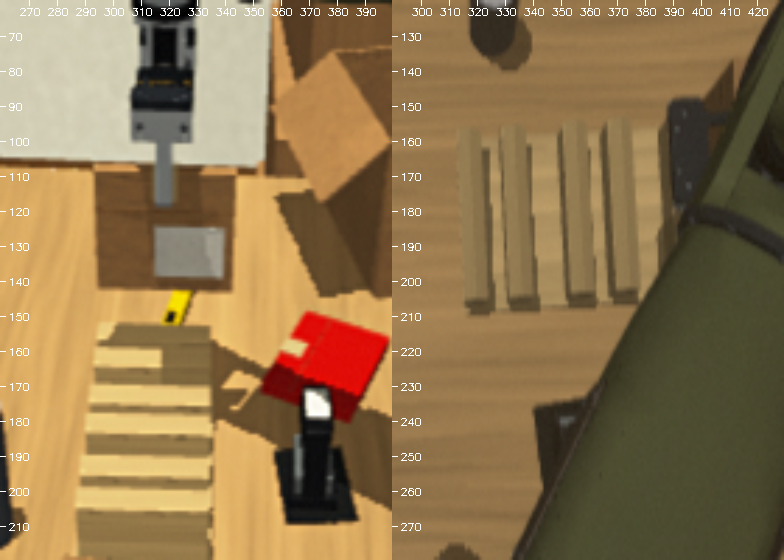

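The mailer hangs upright in the gripper (side view, around (318,115)) beyond the rack, with slot 0 just below. The cutter is behind it and clear. Lower it in.

Emit:
play_rows --pt "-0.006 -0.005 0 0 0.5 0 1" --pt "-0.006 -0.005 0.01 0 0 0 1" --pt "0 0 0.03 0 0 0 1" --pt "0 0 0.03 0 0 0 1" --pt "0 0 0.02 0 0 0 1" --pt "0 0 0.015 0 0 0 1" --pt "0 0 0 0 0 0 1" --pt "0 0 0.01 0 0 0 1" --pt "0 0 0.01 0 0 0 1" --pt "0 0 0 0 0 0 1"

```text
time_s: 7.75
ee_pos: [0.5966, -0.3267, 0.1208]
eef_rot: [3.141, -0.001, -3.115]
force: [-0.0, 0.3, -0.8]
grip_width: 0.016
grip_force: 20.0
```

```bash
python3 -c "
from h import *
place(0,.106)"
```

```text
t 7.8 at [ 0.5966 -0.3267  0.1208] [ 180.    -0.  -178.5] turn(tool,deg) [ 0.03 -0.04  0.02] shift after turn [ 0.0001 -0.0012  0.0148] w 0.016 gf 20.0 F [-0.   0.3 -0.8] q [-0.55  0.66  1.19  0.    1.29 -2.15]
```

Emit:
play_rows --pt "0 0 0.008 0 0 0 1" --pt "0 0 0.006 0 0 0 1" --pt "0 0 0 0 0 0 1" --pt "0 0 0 0 0 0 0.15" --pt "0 0 0 0 0 0 0.15" --pt "0 0 0 0 0 0 0.15" --pt "0 0 0 0 0 0 0.15" --pt "0 0 -0.02 0 0 0 0.15" --pt "0 0 -0.03 0 0 0 0.15" --pt "0 0 -0.04 0 0 0 0.15" --pt "0 0 -0.04 0 0 0 0.15"

```text
time_s: 8.67
ee_pos: [0.5964, -0.3269, 0.2399]
eef_rot: [3.141, -0.0, -3.115]
force: [-0.1, -0.6, -0.3]
grip_width: 0.0401
grip_force: 0.0
```

```bash
python3 -c "
from h import *
grasp(1,.12)"
```

```text
t 8.7 at [ 0.5964 -0.3269  0.2399] [ 180.    -0.  -178.5] turn(tool,deg) [-14.99  -0.52   3.88] shift after turn [0.0427 0.3947 0.1198] w 0.0401 gf 0.0 F [-0.1 -0.6 -0.3] q [-0.56  0.59  1.04  0.    1.52 -2.15]
```

Emit:
play_rows --pt "0.001 0.0345 0 0 0 0 -0.23" --pt "0.001 0.0345 0 0 0 0 -0.23" --pt "0.001 0.0345 0 0 0 0 -0.23" --pt "0.001 0.0345 0 0 0 0 -0.23" --pt "0.001 0.0345 0 0 0 0 -0.23" --pt "0.001 0.0345 0 0 0 0 -0.23" --pt "0.001 0.0345 0 0 0 0 -0.23" --pt "0.001 0.0345 0 0 0 0 -0.23" --pt "0.001 0.0345 0 0 0 0 -0.23" --pt "0.001 0.0345 0 0 0 0 -0.23" --pt "0.001 0.0345 0 0 0 0 -0.23" --pt "0.001 0.0345 0 0 0 0 -0.23" --pt "0 0 0 -5 0 1.3 -0.23" --pt "0 0 0 -5 0 1.3 -0.23" --pt "0 0 0 -5 0 1.3 -0.23" --pt "0 0 0 0 0 0 -0.23" --pt "0 0 0 0 0 0 -0.23"

```text
time_s: 10.08
ee_pos: [0.574, 0.0855, 0.2384]
eef_rot: [2.882, -0.008, 3.099]
force: [-0.4, -1.0, 0.8]
grip_width: 0.0582
grip_force: 0.0
```

```bash
python3 -c "
from h import *
grasp(1)"
```

```text
t 10.1 at [0.574  0.0855 0.2384] [165.1  -0.5 177.6] turn(tool,deg) [-0.14 -0.43 -0.14] shift after turn [ 0.003 -0.002  0.132] w 0.0582 gf 0.0 F [-0.4 -1.   0.8] q [-0.04  0.34  1.42  0.26  1.4  -1.61]
```

Emit:
play_rows --pt "0.003 -0.002 0.02 0 -0.5 0 -0.23" --pt "0 0 0.028 0 0 0 -0.23" --pt "0 0 0.028 0 0 0 -0.23" --pt "0 0 0.028 0 0 0 -0.23" --pt "0 0 0.029 0 0 0 -0.23" --pt "0 0 0 0 0 0 -0.23" --pt "0 0 0 0 0 0 -0.23" --pt "0 0 0 0 0 0 1" --pt "0 0 0 0 0 0 1" --pt "0 0 0 0 0 0 1" --pt "0 0 0 0 0 0 1" --pt "0 0 0 0 0 0 1" --pt "0 0 0 0 0 0 1" --force 30

```text
time_s: 11.17
ee_pos: [0.5728, 0.119, 0.1106]
eef_rot: [2.88, 0.002, 3.098]
force: [-1.6, 1.5, 6.1]
grip_width: 0.0337
grip_force: 30.0
```

```bash
python3 -c "
from h import *
grasp(1)"
```

```text
t 11.2 at [0.5728 0.119  0.1106] [1.650e+02 1.000e-01 1.775e+02] turn(tool,deg) [-0.    0.15 -0.05] shift after turn [ 0.0004 -0.0012 -0.0001] w 0.0337 gf 30.0 F [-1.6  1.5  6.1] q [ 0.02  0.45  1.57  0.29  1.12 -1.63]
```

Emit:
play_rows --pt "0 0 -0.02 0 0 0 1" --pt "0 0 -0.03 0 0 0 1" --pt "0 0 -0.03 0 0 0 1" --pt "0 0 -0.03 0 0 0 1" --pt "0 0 -0.03 0 0 0 1" --pt "0 0 0 5 0 -1.4 1" --pt "0 0 0 5 0 -1.4 1" --pt "0 0 0 5 0 -1.4 1" --pt "-0.001 -0.032 0 0 0 0 1" --pt "-0.001 -0.032 0 0 0 0 1" --pt "-0.001 -0.032 0 0 0 0 1" --pt "-0.001 -0.032 0 0 0 0 1" --pt "-0.001 -0.032 0 0 0 0 1" --pt "-0.001 -0.032 0 0 0 0 1" --pt "-0.001 -0.032 0 0 0 0 1" --pt "-0.001 -0.032 0 0 0 0 1" --pt "-0.001 -0.032 0 0 0 0 1" --pt "-0.001 -0.032 0 0 0 0 1"

```text
time_s: 12.67
ee_pos: [0.5896, -0.2385, 0.2451]
eef_rot: [-3.14, 0.01, -3.113]
force: [0.4, 0.2, -1.9]
grip_width: 0.0337
grip_force: 30.0
```

Emit:
play_rows --pt "0 -0.032 0 0 0 0 1" --pt "0 0 0 0 0 0 1" --pt "0 0 0 0 0 0 1"

```text
time_s: 12.92
ee_pos: [0.5903, -0.2702, 0.2444]
eef_rot: [-3.141, 0.009, -3.115]
force: [0.1, 1.7, -2.8]
grip_width: 0.034
grip_force: 30.0
```

```bash
python3 -c "
from h import *
place(1,.102)"
```

```text
t 12.9 at [ 0.5903 -0.2702  0.2444] [-180.     0.5 -178.5] turn(tool,deg) [-0.04  0.5   0.02] shift after turn [-0.0045 -0.0004  0.1424] w 0.034 gf 30.0 F [ 0.1  1.7 -2.8] q [-0.49  0.5   1.15  0.    1.48 -2.08]
```

Emit:
play_rows --pt "-0.0045 0 0.01 0 0.5 0 1" --pt "0 0 0.03 0 0 0 1" --pt "0 0 0.03 0 0 0 1" --pt "0 0 0.025 0 0 0 1" --pt "0 0 0.015 0 0 0 1" --pt "0 0 0.01 0 0 0 1" --pt "0 0 0.01 0 0 0 1" --pt "0 0 0 0 0 0 1" --pt "0 0 0 0 0 0 1"

```text
time_s: 13.67
ee_pos: [0.5959, -0.2684, 0.1154]
eef_rot: [-3.14, 0.001, -3.112]
force: [-0.8, -0.0, -2.4]
grip_width: 0.0339
grip_force: 30.0
```

```bash
python3 -c "
from h import *
place(1,.102)"
```

```text
t 13.7 at [ 0.5959 -0.2684  0.1154] [-1.799e+02  1.000e-01 -1.783e+02] turn(tool,deg) [-0.07  0.08  0.2 ] shift after turn [ 0.0012 -0.0021  0.0134] w 0.0339 gf 30.0 F [-0.8 -0.  -2.4] q [-0.48  0.61  1.29 -0.    1.24 -2.08]
```

Emit:
play_rows --pt "0 -0.001 0.007 0 0 0 1" --pt "0 0 0.0055 0 0 0 1" --pt "0 0 0 0 0 0 1" --pt "0 0 0 0 0 0 -0.23" --pt "0 0 0 0 0 0 -0.23" --pt "0 0 0 0 0 0 -0.23" --pt "0 0 0 0 0 0 -0.23" --pt "0 0 -0.02 0 0 0 -0.23" --pt "0 0 -0.03 0 0 0 -0.23" --pt "0 0 -0.04 0 0 0 -0.23" --pt "0 0 -0.04 0 0 0 -0.23" --pt "0 0 0 0 0 0 -0.23"

```text
time_s: 14.67
ee_pos: [0.5973, -0.2706, 0.242]
eef_rot: [-3.134, 0.012, -3.112]
force: [1.2, -0.5, 1.0]
grip_width: 0.058
grip_force: 0.0
```

Emit:
play_rows --pt "0 0.0325 0 0 0 0 0.15" --pt "0 0.0325 0 0 0 0 0.15" --pt "0 0.0325 0 0 0 0 0.15" --pt "0 0.0325 0 0 0 0 0.15" --pt "0 0.0325 0 0 0 0 0.15" --pt "0 0.0325 0 0 0 0 0.15" --pt "0 0.0325 0 0 0 0 0.15" --pt "0 0.0325 0 0 0 0 0.15" --pt "0 0.0325 0 0 0 0 0.15" --pt "0 0.0325 0 0 0 0 0.15" --pt "0 0.0325 0 0 0 0 0.15" --pt "0 0.0325 0 0 0 0 0.15" --pt "0 0.0325 0 0 0 0 0.15" --pt "0 0 0 -5 0 1.3 0.15" --pt "0 0 0 -5 0 1.3 0.15" --pt "0 0 0 -5 0 1.3 0.15" --pt "0 0 0 0 0 0 0.15" --pt "0 0 0 0 0 0 0.15"

```text
time_s: 16.17
ee_pos: [0.5833, 0.1518, 0.2322]
eef_rot: [2.883, -0.007, 3.102]
force: [0.0, -0.1, -0.7]
grip_width: 0.04
grip_force: 0.0
```

```bash
python3 -c "
from h import *
grasp(2)"
```

```text
t 16.2 at [0.5833 0.1518 0.2322] [165.2  -0.4 177.7] turn(tool,deg) [-0.17 -0.45  0.03] shift after turn [0.0032 0.0002 0.1262] w 0.04 gf 0.0 F [ 0.  -0.1 -0.7] q [ 0.08  0.37  1.38  0.26  1.37 -1.5 ]
```

Emit:
play_rows --pt "0.003 0 0.02 0 -0.5 0 0.15" --pt "0 0 0.028 0 0 0 0.15" --pt "0 0 0.028 0 0 0 0.15" --pt "0 0 0.028 0 0 0 0.15" --pt "0 0 0.023 0 0 0 0.15" --pt "0 0 0 0 0 0 0.15" --pt "0 0 0 0 0 0 0.15" --pt "0 0 0 0 0 0 1" --pt "0 0 0 0 0 0 1" --pt "0 0 0 0 0 0 1" --pt "0 0 0 0 0 0 1" --pt "0 0 0 0 0 0 1" --pt "0 0 0 0 0 0 1" --force 20

```text
time_s: 17.25
ee_pos: [0.5819, 0.1854, 0.1105]
eef_rot: [2.881, 0.002, 3.101]
force: [-1.6, -1.6, 7.7]
grip_width: 0.0157
grip_force: 20.0
```

```bash
python3 -c "
from h import *
grasp(2)"
```

```text
t 17.2 at [0.5819 0.1854 0.1105] [1.651e+02 1.000e-01 1.777e+02] turn(tool,deg) [-0.05  0.11  0.11] shift after turn [ 0.0004 -0.0006 -0.    ] w 0.0157 gf 20.0 F [-1.6 -1.6  7.7] q [ 0.14  0.49  1.51  0.29  1.11 -1.52]
```

Emit:
play_rows --pt "0 0 -0.02 0 0 0 1" --pt "0 0 -0.03 0 0 0 1" --pt "0 0 -0.03 0 0 0 1" --pt "0 0 -0.03 0 0 0 1" --pt "0 0 -0.03 0 0 0 1" --pt "0 0 0 5 0 -1.4 1" --pt "0 0 0 5 0 -1.4 1" --pt "0 0 0 5 0 -1.4 1" --pt "0 -0.033 0 0 0 0 1" --pt "0 -0.033 0 0 0 0 1" --pt "0 -0.033 0 0 0 0 1" --pt "0 -0.033 0 0 0 0 1" --pt "0 -0.033 0 0 0 0 1" --pt "0 -0.033 0 0 0 0 1" --pt "0 -0.033 0 0 0 0 1" --pt "0 -0.033 0 0 0 0 1" --pt "0 -0.033 0 0 0 0 1" --pt "0 -0.033 0 0 0 0 1" --pt "0 -0.033 0 0 0 0 1" --pt "0 0 0 0 0 0 1"

```text
time_s: 18.92
ee_pos: [0.5907, -0.2185, 0.2447]
eef_rot: [-3.139, 0.009, -3.114]
force: [0.2, -0.2, -1.8]
grip_width: 0.016
grip_force: 20.0
```

```bash
python3 -c "
from h import *
place(2,.102)"
```

```text
t 18.9 at [ 0.5907 -0.2185  0.2447] [-179.9    0.5 -178.4] turn(tool,deg) [-0.14  0.53  0.08] shift after turn [-0.0027  0.0055  0.1427] w 0.016 gf 20.0 F [ 0.2 -0.2 -1.8] q [-0.41  0.45  1.22  0.    1.46 -2.01]
```

Emit:
play_rows --pt "-0.0027 0.0055 0.005 0 0.5 0 1" --pt "0 0 0.03 0 0 0 1" --pt "0 0 0.03 0 0 0 1" --pt "0 0 0.025 0 0 0 1" --pt "0 0 0.015 0 0 0 1" --pt "0 0 0.01 0 0 0 1" --pt "0 0 0.01 0 0 0 1" --pt "0 0 0 0 0 0 1" --pt "0 0 0 0 0 0 1"

```text
time_s: 19.67
ee_pos: [0.5942, -0.2071, 0.1194]
eef_rot: [-3.139, 0.0, -3.109]
force: [-0.2, -4.4, -2.8]
grip_width: 0.016
grip_force: 20.0
```

```bash
python3 -c "
from h import *
place(2,.102)"
```

```text
t 19.7 at [ 0.5942 -0.2071  0.1194] [-179.9    0.  -178.1] turn(tool,deg) [-0.14  0.    0.39] shift after turn [ 0.0011 -0.0059  0.0174] w 0.016 gf 20.0 F [-0.2 -4.4 -2.8] q [-0.39  0.55  1.37 -0.    1.22 -2.  ]
```

Emit:
play_rows --pt "0 -0.003 0 0 0 0 1" --pt "0 -0.002 0 0 0 0 1" --pt "0 0 0 0 0 0 1" --pt "0 0 0 0 0 0 1"

```text
time_s: 20.0
ee_pos: [0.5945, -0.2125, 0.1204]
eef_rot: [-3.14, 0.002, -3.109]
force: [-0.4, 0.2, -0.4]
grip_width: 0.0159
grip_force: 20.0
```

```bash
python3 -c "
from h import *
place(2,.102)"
```

```text
t 20.0 at [ 0.5945 -0.2125  0.1204] [-1.799e+02  1.000e-01 -1.781e+02] turn(tool,deg) [-0.09  0.09  0.35] shift after turn [ 0.0014 -0.0004  0.0184] w 0.0159 gf 20.0 F [-0.4  0.2 -0.4] q [-0.4   0.55  1.37 -0.    1.22 -2.  ]
```

Emit:
play_rows --pt "0 0 0.01 0 0 0 1" --pt "0 0 0.0075 0 0 0 1" --pt "0 0 0 0 0 0 1" --pt "0 0 0 0 0 0 0.15" --pt "0 0 0 0 0 0 0.15" --pt "0 0 0 0 0 0 0.15" --pt "0 0 0 0 0 0 0.15" --pt "0 0 -0.02 0 0 0 0.15" --pt "0 0 -0.03 0 0 0 0.15" --pt "0 0 -0.04 0 0 0 0.15" --pt "0 0 -0.04 0 0 0 0.15" --pt "0 0 0 0 0 0 0.15"

```text
time_s: 21.0
ee_pos: [0.5962, -0.2135, 0.2418]
eef_rot: [-3.135, 0.012, -3.109]
force: [1.1, 0.4, 1.0]
grip_width: 0.0399
grip_force: 0.0
```

Emit:
play_rows --pt "0 0.0335 0 0 0 0 -0.23" --pt "0 0.0335 0 0 0 0 -0.23" --pt "0 0.0335 0 0 0 0 -0.23" --pt "0 0.0335 0 0 0 0 -0.23" --pt "0 0.0335 0 0 0 0 -0.23" --pt "0 0.0335 0 0 0 0 -0.23" --pt "0 0.0335 0 0 0 0 -0.23" --pt "0 0.0335 0 0 0 0 -0.23" --pt "0 0.0335 0 0 0 0 -0.23" --pt "0 0.0335 0 0 0 0 -0.23" --pt "0 0.0335 0 0 0 0 -0.23" --pt "0 0.0335 0 0 0 0 -0.23" --pt "0 0.0335 0 0 0 0 -0.23" --pt "0 0 0 -5 0 1.3 -0.23" --pt "0 0 0 -5 0 1.3 -0.23" --pt "0 0 0 -5 0 1.3 -0.23" --pt "0 0 0 0 0 0 -0.23" --pt "0 0 0 0 0 0 -0.23"

```text
time_s: 22.5
ee_pos: [0.5804, 0.2216, 0.2321]
eef_rot: [2.883, -0.007, 3.105]
force: [0.3, 0.1, -0.2]
grip_width: 0.0577
grip_force: 0.0
```

```bash
python3 -c "
from h import *
grasp(3)"
```

```text
t 22.5 at [0.5804 0.2216 0.2321] [165.2  -0.4 177.9] turn(tool,deg) [-0.21 -0.48  0.2 ] shift after turn [-0.0022 -0.0006  0.1258] w 0.0577 gf 0.0 F [ 0.3  0.1 -0.2] q [ 0.2   0.4   1.35  0.26  1.35 -1.39]
```

Emit:
play_rows --pt "-0.002 0 0.02 0 -0.5 0 -0.23" --pt "0 0 0.028 0 0 0 -0.23" --pt "0 0 0.028 0 0 0 -0.23" --pt "0 0 0.028 0 0 0 -0.23" --pt "0 0 0.023 0 0 0 -0.23" --pt "0 0 0 0 0 0 -0.23" --pt "0 0 0 0 0 0 -0.23" --pt "0 0 0 0 0 0 1" --pt "0 0 0 0 0 0 1" --pt "0 0 0 0 0 0 1" --pt "0 0 0 0 0 0 1" --pt "0 0 0 0 0 0 1" --pt "0 0 0 0 0 0 1" --force 30

```text
time_s: 23.58
ee_pos: [0.584, 0.2549, 0.1105]
eef_rot: [2.881, 0.003, 3.104]
force: [-1.6, -3.3, 6.5]
grip_width: 0.034
grip_force: 30.0
```

```bash
python3 -c "
from h import *
grasp(3)"
```

```text
t 23.6 at [0.584  0.2549 0.1105] [165.1   0.2 177.8] turn(tool,deg) [-0.08  0.09  0.26] shift after turn [-0.     -0.0014 -0.0003] w 0.034 gf 30.0 F [-1.6 -3.3  6.5] q [ 0.25  0.53  1.45  0.28  1.1  -1.4 ]
```

Emit:
play_rows --pt "0 0 -0.02 0 0 0 1" --pt "0 0 -0.03 0 0 0 1" --pt "0 0 -0.03 0 0 0 1" --pt "0 0 -0.03 0 0 0 1" --pt "0 0 -0.03 0 0 0 1" --pt "0 0 0 5 0 -1.4 1" --pt "0 0 0 5 0 -1.4 1" --pt "0 0 0 5 0 -1.4 1" --pt "0 -0.034 0 0 0 0 1" --pt "0 -0.034 0 0 0 0 1" --pt "0 -0.034 0 0 0 0 1" --pt "0 -0.034 0 0 0 0 1" --pt "0 -0.034 0 0 0 0 1" --pt "0 -0.034 0 0 0 0 1" --pt "0 -0.034 0 0 0 0 1" --pt "0 -0.034 0 0 0 0 1" --pt "0 -0.034 0 0 0 0 1" --pt "0 -0.034 0 0 0 0 1" --pt "0 -0.034 0 0 0 0 1"

```text
time_s: 25.17
ee_pos: [0.5946, -0.1564, 0.2452]
eef_rot: [-3.139, 0.01, -3.107]
force: [-0.1, -0.4, -3.3]
grip_width: 0.034
grip_force: 30.0
```

Emit:
play_rows --pt "0 0 0 0 0 0 1" --pt "0 0 0 0 0 0 1" --pt "0 0 0 0 0 0 1" --pt "0 0 0 0 0 0 1"

```text
time_s: 25.5
ee_pos: [0.595, -0.1537, 0.2454]
eef_rot: [-3.139, 0.01, -3.106]
force: [-0.5, -1.0, -4.5]
grip_width: 0.0338
grip_force: 30.0
```

```bash
python3 -c "
from h import *
place(3,.102)"
```

```text
t 25.5 at [ 0.595  -0.1537  0.2454] [-179.9    0.6 -177.9] turn(tool,deg) [-0.12  0.58  0.56] shift after turn [ 0.0036 -0.0017  0.1434] w 0.0338 gf 30.0 F [-0.5 -1.  -4.5] q [-0.31  0.42  1.27  0.    1.44 -1.92]
```

Emit:
play_rows --pt "0.0036 -0.002 0.005 0 0.5 0.5 1" --pt "0 0 0.03 0 0 0 1" --pt "0 0 0.03 0 0 0 1" --pt "0 0 0.025 0 0 0 1" --pt "0 0 0.015 0 0 0 1" --pt "0 0 0.01 0 0 0 1" --pt "0 0 0.01 0 0 0 1" --pt "0 0 0 0 0 0 1" --pt "0 0 0 0 0 0 1"

```text
time_s: 26.25
ee_pos: [0.5915, -0.1557, 0.1199]
eef_rot: [-3.141, 0.0, -3.115]
force: [-1.4, 6.9, -6.7]
grip_width: 0.034
grip_force: 30.0
```

```bash
python3 -c "
from h import *
place(3,.102)"
```

```text
t 26.2 at [ 0.5915 -0.1557  0.1199] [-180.     0.  -178.5] turn(tool,deg) [-0.02  0.01  0.04] shift after turn [-0.      0.0002  0.0179] w 0.034 gf 30.0 F [-1.4  6.9 -6.7] q [-0.32  0.51  1.43 -0.    1.2  -1.91]
```

Emit:
play_rows --pt "0 0.002 0 0 0 0 1" --pt "0 0 0 0 0 0 1" --pt "0 0 0.008 0 0 0 1" --pt "0 0 0 0 0 0 1" --pt "0 0 0 0 0 0 1"

```text
time_s: 26.67
ee_pos: [0.5916, -0.1552, 0.1121]
eef_rot: [-3.139, 0.001, -3.116]
force: [0.7, 0.2, -3.0]
grip_width: 0.0337
grip_force: 30.0
```

```bash
python3 -c "
from h import *
place(3,.102)"
```

```text
t 26.7 at [ 0.5916 -0.1552  0.1121] [-1.799e+02  1.000e-01 -1.785e+02] turn(tool,deg) [-0.13  0.07 -0.01] shift after turn [ 0.0001 -0.0003  0.0101] w 0.0337 gf 30.0 F [ 0.7  0.2 -3. ] q [-0.32  0.52  1.44 -0.    1.18 -1.91]
```

Emit:
play_rows --pt "0 0 0.0095 0 0 0 1" --pt "0 0 0 0 0 0 1" --pt "0 0 0 0 0 0 -0.23" --pt "0 0 0 0 0 0 -0.23" --pt "0 0 0 0 0 0 -0.23" --pt "0 0 0 0 0 0 -0.23" --pt "0 0 -0.02 0 0 0 -0.23" --pt "0 0 -0.03 0 0 0 -0.23" --pt "0 0 -0.04 0 0 0 -0.23" --pt "0 0 -0.04 0 0 0 -0.23" --pt "0 0 0 0 0 0 -0.23"

```text
time_s: 27.58
ee_pos: [0.5936, -0.1554, 0.242]
eef_rot: [-3.135, 0.013, -3.115]
force: [0.4, -0.8, 0.9]
grip_width: 0.0574
grip_force: 0.0
```

Emit:
play_rows --pt "0 0.034 0 0 0 0 0.15" --pt "0 0.034 0 0 0 0 0.15" --pt "0 0.034 0 0 0 0 0.15" --pt "0 0.034 0 0 0 0 0.15" --pt "0 0.034 0 0 0 0 0.15" --pt "0 0.034 0 0 0 0 0.15" --pt "0 0.034 0 0 0 0 0.15" --pt "0 0.034 0 0 0 0 0.15" --pt "0 0.034 0 0 0 0 0.15" --pt "0 0.034 0 0 0 0 0.15" --pt "0 0.034 0 0 0 0 0.15" --pt "0 0.034 0 0 0 0 0.15" --pt "0 0.034 0 0 0 0 0.15" --pt "0 0 0 -5 0 1.3 0.15" --pt "0 0 0 -5 0 1.3 0.15" --pt "0 0 0 -5 0 1.3 0.15" --pt "0 0 0 0 0 0 0.15" --pt "0 0 0 0 0 0 0.15"

```text
time_s: 29.08
ee_pos: [0.5802, 0.2861, 0.2321]
eef_rot: [2.884, -0.007, 3.099]
force: [0.2, 0.2, 0.9]
grip_width: 0.0394
grip_force: 0.0
```

```bash
python3 -c "
from h import *
grasp(4)"
```

```text
t 29.1 at [0.5802 0.2861 0.2321] [165.2  -0.4 177.6] turn(tool,deg) [-0.24 -0.36 -0.11] shift after turn [0.0006 0.0009 0.1263] w 0.0394 gf 0.0 F [0.2 0.2 0.9] q [ 0.3   0.44  1.29  0.25  1.34 -1.28]
```

Emit:
play_rows --pt "0.0006 0.001 0.02 0 -0.5 0 0.15" --pt "0 0 0.028 0 0 0 0.15" --pt "0 0 0.028 0 0 0 0.15" --pt "0 0 0.028 0 0 0 0.15" --pt "0 0 0.0235 0 0 0 0.15" --pt "0 0 0 0 0 0 0.15" --pt "0 0 0 0 0 0 0.15" --pt "0 0 0 0 0 0 1" --pt "0 0 0 0 0 0 1" --pt "0 0 0 0 0 0 1" --pt "0 0 0 0 0 0 1" --pt "0 0 0 0 0 0 1" --pt "0 0 0 0 0 0 1" --force 20

```text
time_s: 30.17
ee_pos: [0.5813, 0.3215, 0.1105]
eef_rot: [2.88, 0.004, 3.098]
force: [-0.2, 5.8, 5.6]
grip_width: 0.0158
grip_force: 20.0
```

```bash
python3 -c "
from h import *
grasp(4)"
```

```text
t 30.2 at [0.5813 0.3215 0.1105] [165.    0.2 177.5] turn(tool,deg) [-0.03  0.22 -0.03] shift after turn [ 0.0003 -0.0018 -0.0004] w 0.0158 gf 20.0 F [-0.2  5.8  5.6] q [ 0.35  0.57  1.38  0.27  1.09 -1.29]
```

Emit:
play_rows --pt "0 0 -0.02 0 0 0 1" --pt "0 0 -0.03 0 0 0 1" --pt "0 0 -0.03 0 0 0 1" --pt "0 0 -0.03 0 0 0 1" --pt "0 0 -0.03 0 0 0 1" --pt "0 0 0 5 0 -1.4 1" --pt "0 0 0 5 0 -1.4 1" --pt "0 0 0 5 0 -1.4 1" --pt "0 -0.035 0 0 0 0 1" --pt "0 -0.035 0 0 0 0 1" --pt "0 -0.035 0 0 0 0 1" --pt "0 -0.035 0 0 0 0 1" --pt "0 -0.035 0 0 0 0 1" --pt "0 -0.035 0 0 0 0 1" --pt "0 -0.035 0 0 0 0 1" --pt "0 -0.035 0 0 0 0 1" --pt "0 -0.035 0 0 0 0 1" --pt "0 -0.035 0 0 0 0 1" --pt "0 -0.035 0 0 0 0 1"

```text
time_s: 31.75
ee_pos: [0.5897, -0.102, 0.2456]
eef_rot: [-3.138, 0.01, -3.113]
force: [1.6, -0.4, -1.4]
grip_width: 0.0159
grip_force: 20.0
```

Emit:
play_rows --pt "0 0 0 0 0 0 1" --pt "0 0 0 0 0 0 1" --pt "0 0 0 0 0 0 1" --pt "0 0 0 0 0 0 1"

```text
time_s: 32.08
ee_pos: [0.5903, -0.0991, 0.2455]
eef_rot: [-3.139, 0.011, -3.111]
force: [-0.4, 0.3, -1.0]
grip_width: 0.0157
grip_force: 20.0
```

```bash
python3 -c "
from h import *
place(4,.102)"
```

```text
t 32.1 at [ 0.5903 -0.0991  0.2455] [-179.8    0.6 -178.3] turn(tool,deg) [-0.17  0.62  0.23] shift after turn [0.0004 0.001  0.1435] w 0.0157 gf 20.0 F [-0.4  0.3 -1. ] q [-0.23  0.38  1.33 -0.    1.43 -1.83]
```

Emit:
play_rows --pt "0 0.001 0.005 0 0.6 0 1" --pt "0 0 0.03 0 0 0 1" --pt "0 0 0.03 0 0 0 1" --pt "0 0 0.025 0 0 0 1" --pt "0 0 0.015 0 0 0 1" --pt "0 0 0.01 0 0 0 1" --pt "0 0 0.01 0 0 0 1" --pt "0 0 0 0 0 0 1" --pt "0 0 0 0 0 0 1"

```text
time_s: 32.83
ee_pos: [0.5902, -0.0979, 0.1198]
eef_rot: [-3.14, -0.001, -3.112]
force: [-0.7, 6.6, -3.8]
grip_width: 0.0157
grip_force: 20.0
```

```bash
python3 -c "
from h import *
place(4,.102)"
```

```text
t 32.8 at [ 0.5902 -0.0979  0.1198] [-1.799e+02 -1.000e-01 -1.783e+02] turn(tool,deg) [-0.07 -0.06  0.22] shift after turn [ 0.0004 -0.0002  0.0178] w 0.0157 gf 20.0 F [-0.7  6.6 -3.8] q [-0.22  0.49  1.47 -0.    1.19 -1.83]
```

Emit:
play_rows --pt "0 0.0025 0 0 0 0 1" --pt "0 0 0 0 0 0 1" --pt "0 0 0.009 0 0 0 1" --pt "0 0 0.0085 0 0 0 1" --pt "0 0 0 0 0 0 1" --pt "0 0 0 0 0 0 1"

```text
time_s: 33.33
ee_pos: [0.59, -0.097, 0.1022]
eef_rot: [-3.139, -0.001, -3.113]
force: [-0.0, -0.1, -1.1]
grip_width: 0.0158
grip_force: 20.0
```

Emit:
play_rows --pt "0 0 0 0 0 0 0.15" --pt "0 0 0 0 0 0 0.15" --pt "0 0 0 0 0 0 0.15" --pt "0 0 0 0 0 0 0.15" --pt "0 0 -0.02 0 0 0 0.15" --pt "0 0 -0.03 0 0 0 0.15" --pt "0 0 -0.04 0 0 0 0" --pt "-0.03 0.035 -0.03 0 0 0 0" --pt "-0.03 0.035 0 0 0 0 0" --pt "0 0.035 0 0 0 0 0" --pt "0 0.035 0 0 0 0 0" --pt "0 0.035 0 0 0 0 0" --pt "0 0.035 0 0 0 0 0" --pt "0 0.035 0 0 0 0 0" --pt "0 0.035 0 0 0 0 0" --pt "0 0.035 0 0 0 0 0" --pt "0 0.035 0 0 0 0 0" --pt "0 0 0 0 0 0 0"

```text
time_s: 34.83
ee_pos: [0.629, 0.2486, 0.2144]
eef_rot: [-3.14, 0.0, -3.108]
force: [0.1, 0.9, -0.6]
grip_width: 0.0468
grip_force: 0.0
```

```bash
python3 -c "
from h import *
go((0,0,0),rot(180))
i=ctrl.camera('side');j=ctrl.camera('top');cv2.imwrite('pics/s1.png',i);cv2.imwrite('pics/t1.png',j)
cv2.imwrite('pics/k.png',np.hstack([crop(i,270,110,430,270,2.5,3.5),crop(j,290,140,430,300,2.8,3.5)]))
cv2.imwrite('pics/l.png',j[130:330,150:430].repeat(2,0).repeat(2,1))"
```

```text
t 34.8 at [0.629  0.2486 0.2144] [-179.9    0.  -178.1] turn(tool,deg) [-0.12  0.01  1.95] shift after turn [ 0.629  -0.2486  0.2144] w 0.0468 gf 0.0 F [ 0.1  0.9 -0.6] q [ 0.32  0.59  1.09 -0.    1.46 -1.28]
```

View pics/k.png

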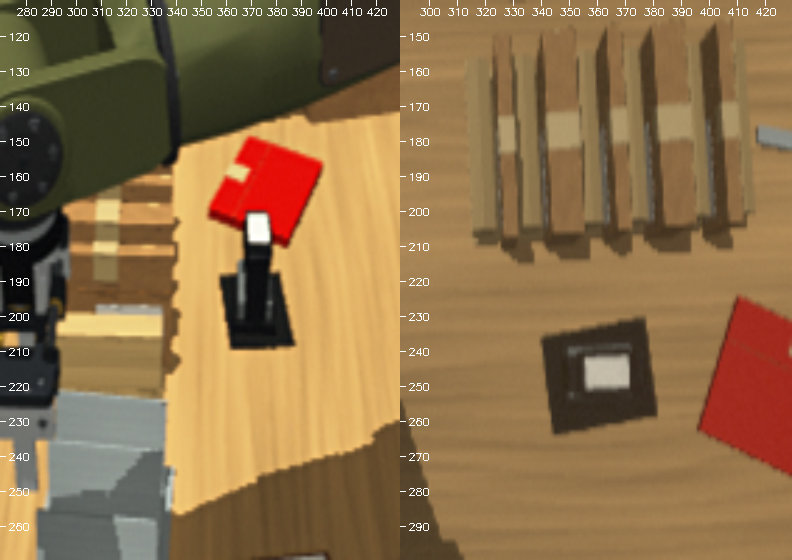

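All five mailers are upright in slots 4 to 0. The stamp is on its mat with its white cap label around (364,246) in the top view and (372,175) in the side view. I'll measure the stamp and check the centring.

```bash
cat >> h.py <<'E'
def label(name,im,box,thr=150):
    x0,y0,x1,y1=box;g=im[y0:y1,x0:x1].min(2);m=(g>thr).astype(np.uint8)
    c=max(cv2.findContours(m,0,2)[0],key=cv2.contourArea);M=cv2.moments(m*(g.astype(np.uint8)>0),True)
    f=np.zeros_like(m);cv2.drawContours(f,[c],-1,1,-1);M=cv2.moments(f,True);r=cv2.minAreaRect(c)
    th=.5*np.degrees(np.arctan2(2*M['mu11'],M['mu20']-M['mu02']))
    return M['m10']/M['m00']+x0,M['m01']/M['m00']+y0,r[1],th,M['m00']
def yawtop(u,v,th,z): # image axis angle -> world yaw of that line
    d=8*np.array([np.cos(np.radians(th)),np.sin(np.radians(th))]);a=onz('top',u+d[0],v+d[1],z);b=onz('top',u-d[0],v-d[1],z);e=b-a
    return np.degrees(np.arctan2(e[1],e[0]))
E
python3 - <<'E'
from h import *
s=cv2.imread('pics/s1.png');t=cv2.imread('pics/t1.png')
T=label('top',t,(340,225,395,265));S=label('side',s,(355,162,390,185));print(T,S)
p,e=tri(('top',T[0],T[1]),('side',S[0],S[1]));print('stamp label',p,e,'yaw',yawtop(T[0],T[1],T[3],p[2]))
g=t[222:270,330:395].max(2);m=((g<75)).astype(np.uint8);m=cv2.morphologyEx(m,3,np.ones((9,9),np.uint8))
c=max(cv2.findContours(m,0,2)[0],key=cv2.contourArea);r=cv2.minAreaRect(c);print('mat',r)
q=[onz('top',u+330,v+222,.003) for u,v in cv2.boxPoints(r)];print(np.round(q,4)[:,:2],np.mean(q,0).round(4))
for i in range(4):d=q[i]-q[(i+1)%4];print(np.hypot(*d[:2]).round(3),np.degrees(np.arctan2(d[1],d[0])).round(1))
# sub-pixel white edges along stamp rows/cols
print(t[230:262:1,364].min(1));print(t[246,350:380].min(1))
E
```

```text
(363.8224299065421, 245.92523364485982, (7.0, 15.0), np.float64(1.0612554277198032), 107.0) (372.82608695652175, 174.6086956521739, (7.0, 8.0), np.float64(20.216677197300157), 69.0)
stamp label [ 0.39202953 -0.19882414  0.10271347] [np.float64(0.00013176617917976812), np.float64(0.0001317661791796655)] yaw 87.32542976192732
mat ((30.59248161315918, 25.101158142089844), (27.75044059753418, 37.33004379272461), 81.25383758544922)
[[ 0.4232 -0.1364]
 [ 0.4379 -0.2546]
 [ 0.351  -0.2643]
 [ 0.3366 -0.1468]] [ 0.3872 -0.2005  0.003 ]
0.119 97.1
0.087 6.3
0.118 -83.0
0.087 -173.1
[ 81  82  60  31  32  28  35  37  56  63  42  79 146 169 169 170 171 171
 169 168 125  61  30  33  33  30  29  30  31  31  32  68]
[ 34  38  36  32  30  52 139 169 169 172 170 169 171 173 171 171 171 169
 167 165 167 161  31  31  31  34  34  24  28  35]
```

Emit:
play_rows --pt "0 0 0 0 0 7 -0.5" --pt "0 0 0 0 0 7 -0.5" --pt "0 0 0 0 0 7 -0.5" --pt "0 0 0 0 0 7 -0.5" --pt "0 0 0 0 0 7 -0.5" --pt "0 0 0 0 0 7 -0.5" --pt "0 0 0 0 0 7 -0.5" --pt "0 0 0 0 0 7 -0.5" --pt "0 0 0 0 0 7 -0.5" --pt "0 0 0 0 0 7 -0.5" --pt "0 0 0 0 0 7 -0.5" --pt "0 0 0 0 0 7 -0.5" --pt "0 0 0 0 0 7 -0.5" --pt "0 0 0 0 0 3 -0.5"

```text
time_s: 36.1
ee_pos: [0.6306, 0.2413, 0.2149]
eef_rot: [3.141, 0.003, 1.521]
force: [0.2, -0.4, 1.0]
grip_width: 0.0706
grip_force: 0.0
```

Emit:
play_rows --pt "-0.03 -0.015 0 0 0 0 -0.5" --pt "-0.03 -0.015 0 0 0 0 -0.5" --pt "-0.03 -0.015 0 0 0 0 -0.5" --pt "-0.03 -0.015 0 0 0 0 -0.5" --pt "-0.03 -0.015 0 0 0 0 -0.5" --pt "-0.03 -0.015 0 0 0 0 -0.5" --pt "-0.03 -0.015 0 0 0 0 -0.5" --pt "-0.03 -0.015 0 0 0 0 -0.5" --pt "-0.03 -0.015 0 0 0 0 -0.5" --pt "-0.03 -0.015 0 0 0 0 -0.5" --pt "0 0 0 0 0 0 -0.5" --pt "0 0 0 0 0 0 -0.5"

```text
time_s: 37.1
ee_pos: [0.4675, -0.0527, 0.216]
eef_rot: [3.14, 0.003, 1.526]
force: [0.1, 0.0, -0.5]
grip_width: 0.0704
grip_force: 0.0
```

```bash
python3 - <<'E'
from h import *
t=cv2.imread('pics/t1.png')
g=np.clip(t[238:255,350:378].min(2).astype(float)-70,0,100);M=cv2.moments(g)
print('label yaw img',.5*np.degrees(np.arctan2(2*M['mu11'],M['mu20']-M['mu02'])))
i=ctrl.camera('side');j=ctrl.camera('top');cv2.imwrite('pics/s2.png',i);cv2.imwrite('pics/t2.png',j)
T=label('top',j,(340,225,395,265));print(T[:2])
go((.392,-.199,.2),rot(88))
a=crop(j,150,210,300,300,2.6,5,1.2);b=crop(i,330,230,460,350,3,3.75,1.);c=np.zeros((450,780,3),np.uint8)
c[:,:390]=a;c[:,390:]=b;cv2.imwrite('pics/m.png',c)
E
```

```text
label yaw img 1.5173058779382207
(363.42424242424244, 245.96969696969697)
t 37.2 at [ 0.4683 -0.051   0.2157] [179.9   0.2  87.6] turn(tool,deg) [ 0.07  0.17 -0.39] shift after turn [-0.1505 -0.0711  0.0157] w 0.0706 gf 0.0 F [-0.5 -0.2  0.1] q [-0.18  0.11  1.72 -0.    1.3  -0.14]
```

View pics/m.png

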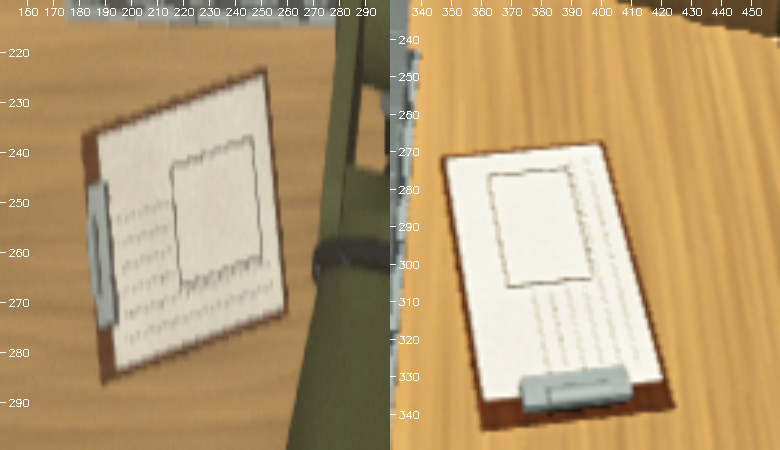

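```bash
python3 - <<'E'
from h import *
t=lambda X,Y:(149.5+X/2.6,209.5+Y/5);s=lambda X,Y:(329.5+(X-390)/3,229.5+Y/3.75)
C=[((171,166),(509,288)),((251,138),(488,175)),((262,262),(570,168)),((180,290),(593,279))]
Q=[];A=[]
for a,b in C:
    p,e=tri(('top',*t(*a)),('side',*s(*b)));q=onz('top',*t(*a),.004);Q.append(q);A.append(onz('side',*s(*b),.004));print(p.round(4),q[:2].round(4),A[-1][:2].round(4),np.round(e,4)[0])
for Z in(Q,A):
    Z=np.array(Z);m=Z.mean(0);d=(Z[0]-Z[1]+Z[3]-Z[2])/2;w=(Z[0]-Z[3]+Z[1]-Z[2])/2
    print('box',m.round(4),'len',np.hypot(*d[:2]).round(3),np.hypot(*w[:2]).round(3),'yaw of y axis',np.degrees(np.arctan2(d[1],d[0])).round(1),np.degrees(np.arctan2(w[1],w[0])).round(1))
print('stamp yaw',yawtop(363.8,245.9,1.5,.103))
E
```

```text
[0.4127 0.2598 0.0024] [0.4139 0.2592] [0.4116 0.2611] 0.0012
[0.4284 0.1617 0.0054] [0.4288 0.1619] [0.428  0.1605] 0.0004
[0.3507 0.1492 0.0043] [0.3506 0.1493] [0.3507 0.1489] 0.0001
[0.3368 0.2485 0.0032] [0.336  0.2484] [0.3379 0.2491] 0.0009
box [0.3823 0.2047 0.004 ] len 0.099 0.079 yaw of y axis 98.5 8.5
box [0.382  0.2049 0.004 ] len 0.101 0.076 yaw of y axis 98.3 8.9
stamp yaw 86.88976248489708
```

Emit:
play_rows --pt "-0.03 -0.014 0 0 0 0 -0.5" --pt "-0.03 -0.014 0 0 0 0 -0.5" --pt "-0.03 -0.014 0 0 0 0 -0.5" --pt "-0.03 -0.014 0 0 0 0 -0.5" --pt "-0.03 -0.014 0 0 0 0 -0.5" --pt "0 0 0 0 0 0 -0.5" --pt "0 0 0 0 0 0 -0.5" --pt "0 0 0 0 0 0 -0.5"

```text
time_s: 37.87
ee_pos: [0.3926, -0.1972, 0.2158]
eef_rot: [3.141, 0.003, 1.53]
force: [0.3, 0.0, -0.4]
grip_width: 0.0703
grip_force: 0.0
```

```bash
python3 - <<'E'
from h import *
i=ctrl.camera('side');S=label('side',i,(355,162,390,185));print(S[:2])
go((.392,-.199,.069),rot(87))
E
```

```text
(372.70588235294116, 176.35294117647058)
t 37.9 at [ 0.3927 -0.1969  0.2158] [180.    0.2  87.7] turn(tool,deg) [0.04 0.15 0.74] shift after turn [-0.0021 -0.0006  0.1468] w 0.0704 gf 0.0 F [-0.5 -0.2  0.4] q [-0.55  0.04  1.8  -0.    1.3  -0.51]
```

Emit:
play_rows --pt "-0.002 0 0.03 0 0.2 0.7 -0.5" --pt "0 0 0.03 0 0 0 -0.5" --pt "0 0 0.03 0 0 0 -0.5" --pt "0 0 0.03 0 0 0 -0.5" --pt "0 0 0.015 0 0 0 -0.5" --pt "0 0 0.0115 0 0 0 -0.5" --pt "0 0 0 0 0 0 -0.5" --pt "0 0 0 0 0 0 1" --pt "0 0 0 0 0 0 1" --pt "0 0 0 0 0 0 1" --pt "0 0 0 0 0 0 1" --pt "0 0 0 0 0 0 1" --pt "0 0 0 0 0 0 1" --force 25

```text
time_s: 39.0
ee_pos: [0.3924, -0.1999, 0.0699]
eef_rot: [3.14, -0.0, 1.518]
force: [-0.7, 1.0, 2.7]
grip_width: 0.0385
grip_force: 24.5
```

```bash
python3 - <<'E'
from h import *
go((.392,-.199,.069),rot(87))
E
```

```text
t 39.0 at [ 0.3924 -0.1999  0.0699] [179.9  -0.   87. ] turn(tool,deg) [ 0.09 -0.01 -0.03] shift after turn [ 0.0009 -0.0004  0.0009] w 0.0385 gf 24.5 F [-0.7  1.   2.7] q [-0.56  0.23  1.96  0.    0.95 -0.5 ]
```

Emit:
play_rows --pt "0 0 -0.01 0 0 0 1" --pt "0 0 -0.02 0 0 0 1" --pt "0 0 -0.03 0 0 0 1" --pt "0.031 -0.0024 0 0 0 0 1" --pt "0.031 -0.0024 0 0 0 0 1" --pt "0.031 -0.0024 0 0 0 0 1" --pt "0.031 -0.0024 0 0 0 0 1" --pt "0.031 -0.0024 0 0 0 0 1" --pt "0.031 -0.0024 0 0 0 0 1" --pt "0.031 -0.0024 0 0 0 0 1" --pt "0.031 -0.0024 0 0 0 0 1" --pt "0.031 -0.0024 0 0 0 0 1" --pt "0 0 0 0 0 0 1" --pt "0 0 0 0 0 0 1" --pt "0 0 0 0 0 0 1"

```text
time_s: 40.25
ee_pos: [0.3852, 0.0796, 0.1298]
eef_rot: [3.141, -0.0, 1.518]
force: [0.9, -0.1, -2.4]
grip_width: 0.0376
grip_force: 25.0
```

```bash
python3 - <<'E'
from h import *
go((.382,.205,.1),rot(98.4))
i=ctrl.camera('side');j=ctrl.camera('top');cv2.imwrite('pics/s3.png',i);cv2.imwrite('pics/t3.png',j)
t2=cv2.imread('pics/t2.png');s2=cv2.imread('pics/s2.png')
for n,a,b,x in(('top',j,t2,(175,215,262,290)),('side',i,s2,(345,265,430,345))):
    d=cv2.absdiff(a,b).max(2)[x[1]:x[3],x[0]:x[2]];print(n,(d>40).mean(),d.mean())
cv2.imwrite('pics/n.png',np.hstack([crop(j,160,200,320,320,2.5,4,1.),crop(i,300,170,460,350,2.4,2.667,1.)[:480]]))
E
```

```text
t 40.2 at [0.3852 0.0796 0.1298] [180.  -0.  87.] turn(tool,deg) [  0.05  -0.02 -11.4 ] shift after turn [0.1246 0.0152 0.0298] w 0.0376 gf 25.0 F [ 0.9 -0.1 -2.4] q [0.11 0.03 2.02 0.   1.09 0.16]
top 0.31157088122605364 31.961072796934864
side 0.001176470588235294 1.6923529411764706
```

View pics/n.png

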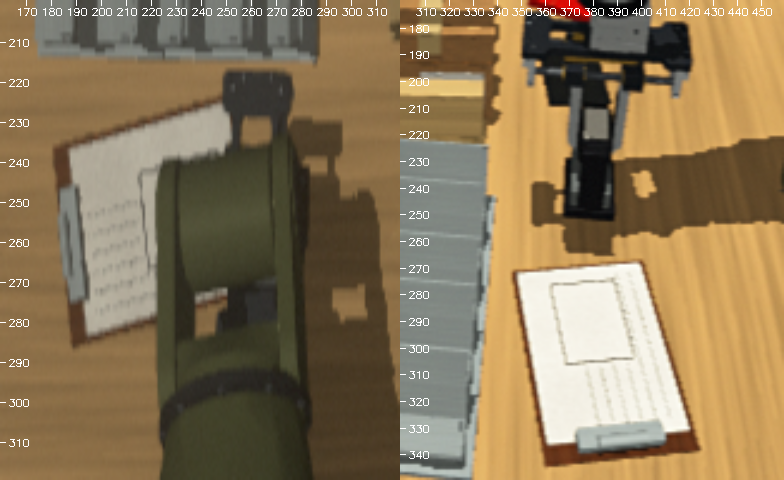

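The docket has not moved (side view unchanged) and the stamp hangs level in the gripper. Go over the box and set it down.

Emit:
play_rows --pt "0 0 0 0 0 -5.7 1" --pt "0 0 0 0 0 -5.7 1" --pt "0.025 0.003 0 0 0 0 1" --pt "0.025 0.003 0 0 0 0 1" --pt "0.025 0.003 0 0 0 0 1" --pt "0.025 0.003 0 0 0 0 1" --pt "0.024 0.003 0 0 0 0 1" --pt "0 0 0.02 0 0 0 1" --pt "0 0 0.02 0 0 0 1" --pt "0 0 0 0 0 0 1" --pt "0 0 0 0 0 0 1"

```text
time_s: 41.27
ee_pos: [0.382, 0.2039, 0.0895]
eef_rot: [-3.141, 0.0, 1.716]
force: [-0.8, -0.2, -2.2]
grip_width: 0.0378
grip_force: 25.0
```

```bash
python3 - <<'E'
from h import *
go((.382,.204,.071),rot(98.4))
E
```

```text
t 41.3 at [0.382  0.2039 0.0895] [-179.9    0.    98.3] turn(tool,deg) [-0.06  0.01 -0.11] shift after turn [0.0001 0.     0.0185] w 0.0378 gf 25.0 F [-0.8 -0.2 -2.2] q [0.41 0.19 1.96 0.   1.   0.26]
```

Emit:
play_rows --pt "0 0 0.01 0 0 0 1" --pt "0 0 0.006 0 0 0 1" --pt "0 0 0.003 0 0 0 1" --pt "0 0 0.004 0 0 0 1" --pt "0 0 0.004 0 0 0 1" --pt "0 0 0.004 0 0 0 1" --pt "0 0 0.004 0 0 0 1" --pt "0 0 0.002 0 0 0 1" --pt "0 0 0 0 0 0 1" --pt "0 0 0 0 0 0 1" --force 45

```text
time_s: 42.1
ee_pos: [0.3826, 0.2047, 0.0533]
eef_rot: [3.14, -0.0, 1.717]
force: [-2.6, -6.3, 10.7]
grip_width: 0.0376
grip_force: 45.0
```

```bash
python3 - <<'E'
from h import *
go((.382,.204,.051),rot(98.4))
E
```

```text
t 42.1 at [0.3826 0.2047 0.0533] [179.9  -0.   98.4] turn(tool,deg) [ 0.11 -0.01 -0.03] shift after turn [-0.0006 -0.0007  0.0023] w 0.0376 gf 45.0 F [-2.6 -6.3 10.7] q [ 0.41  0.25  1.99 -0.    0.9   0.26]
```

Emit:
play_rows --pt "0 0 0.0015 0 0 0 1" --pt "0 0 0.0015 0 0 0 1" --pt "0 0 0 0 0 0 1" --pt "0 0 0 0 0 0 1"

```text
time_s: 42.43
ee_pos: [0.3829, 0.2047, 0.0508]
eef_rot: [3.139, -0.0, 1.717]
force: [-2.3, -7.0, 16.1]
grip_width: 0.0376
grip_force: 45.0
```

Emit:
play_rows --pt "0 0 0.0015 0 0 0 1" --pt "0 0 0 0 0 0 1" --pt "0 0 0 0 0 0 1" --pt "0 0 0 0 0 0 1"

```text
time_s: 42.77
ee_pos: [0.383, 0.2046, 0.0501]
eef_rot: [3.139, -0.0, 1.717]
force: [-9.4, -10.8, 33.0]
grip_width: 0.0381
grip_force: 45.0
```

The force jumps to 33 N, so the handle is fully down. Lift slowly, move back and check the imprint.

Emit:
play_rows --pt "0 0 -0.003 0 0 0 1" --pt "0 0 -0.004 0 0 0 1" --pt "0 0 -0.004 0 0 0 1" --pt "0 0 -0.004 0 0 0 1" --pt "0 0 -0.004 0 0 0 1" --pt "0 0 -0.004 0 0 0 1" --pt "0 0 -0.01 0 0 0 1" --pt "0 0 -0.02 0 0 0 1" --pt "0 0 -0.03 0 0 0 1" --pt "-0.03 -0.003 0 0 0 0 1" --pt "-0.03 -0.003 0 0 0 0 1" --pt "-0.03 -0.003 0 0 0 0 1" --pt "-0.03 -0.003 0 0 0 0 1" --pt "-0.03 -0.003 0 0 0 0 1" --pt "-0.03 -0.003 0 0 0 0 1" --pt "0 0 0 0 0 5.7 1" --pt "0 0 0 0 0 0 1" --pt "0 0 0 0 0 0 1" --force 30

```text
time_s: 44.27
ee_pos: [0.3904, 0.0242, 0.1312]
eef_rot: [3.141, -0.001, 1.619]
force: [-0.6, 0.0, -3.0]
grip_width: 0.0378
grip_force: 30.0
```

```bash
python3 - <<'E'
from h import *
go((.3875,-.2005,.07),rot(87))
i=ctrl.camera('side');j=ctrl.camera('top');cv2.imwrite('pics/s4.png',i);cv2.imwrite('pics/t4.png',j)
cv2.imwrite('pics/o.png',np.hstack([crop(i,330,180,460,350,3,3.5,1.),crop(j,160,140,430,310,1.4,3.5,1.)]))
E
```

```text
t 44.3 at [0.3904 0.0242 0.1312] [180.   -0.   92.7] turn(tool,deg) [ 0.04 -0.05  5.74] shift after turn [-0.2245  0.0089  0.0612] w 0.0378 gf 30.0 F [-0.6  0.  -3. ] q [-0.03  0.03  2.03  0.    1.09 -0.08]
```

View pics/o.png

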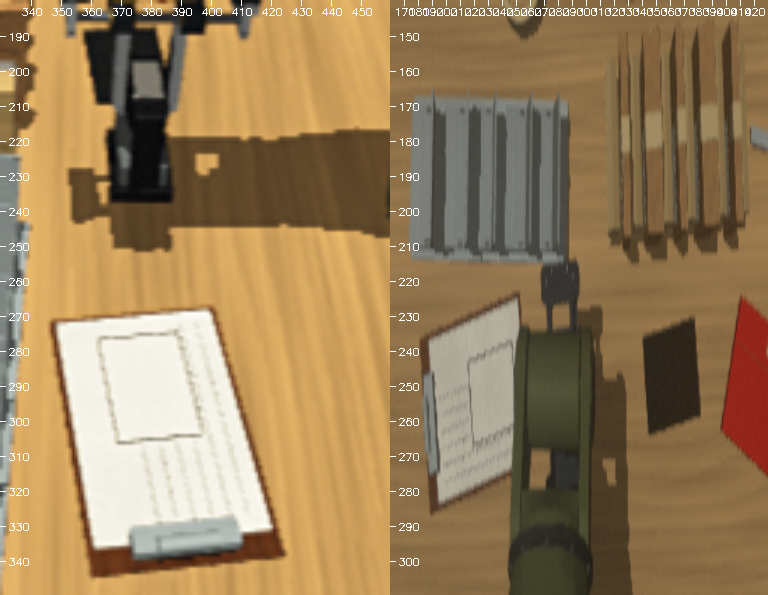

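Racked mailers are still upright, the docket is unmoved under the box, and the mat is empty around (361,249) in the top view. The simulator renders no imprint, but the travel (20.8 mm) and the hard stop confirm a full press. Return the stamp.

Emit:
play_rows --pt "0 0 0 0 0 -4 1" --pt "-0.0278 -0.0036 0 0 0 0 1" --pt "-0.0278 -0.0036 0 0 0 0 1" --pt "-0.0278 -0.0036 0 0 0 0 1" --pt "-0.0278 -0.0036 0 0 0 0 1" --pt "-0.0278 -0.0036 0 0 0 0 1" --pt "-0.0278 -0.0036 0 0 0 0 1" --pt "-0.0278 -0.0036 0 0 0 0 1" --pt "-0.0278 -0.0036 0 0 0 0 1" --pt "0 0 0.02 0 0 0 1" --pt "0 0 0.02 0 0 0 1" --pt "0 0 0 0 0 0 1" --pt "0 0 0 0 0 0 1"

```text
time_s: 45.45
ee_pos: [0.3876, -0.1993, 0.0907]
eef_rot: [-3.141, -0.002, 1.689]
force: [-0.1, 0.0, -2.1]
grip_width: 0.0377
grip_force: 30.0
```

```bash
python3 - <<'E'
from h import *
go((.3875,-.2005,.07),rot(96.7))
E
```

```text
t 45.5 at [ 0.3876 -0.1993  0.0907] [-1.80e+02 -1.00e-01  9.68e+01] turn(tool,deg) [-0.04 -0.1   0.1 ] shift after turn [-0.0011 -0.0003  0.0207] w 0.0377 gf 30.0 F [-0.1  0.  -2.1] q [-0.56  0.19  1.95  0.    1.   -0.68]
```

Lower, release, rise, and withdraw clear of both views.

Emit:
play_rows --pt "-0.001 0 0.012 0 0 0 1" --pt "0 0 0.006 0 0 0 1" --pt "0 0 0.0025 0 0 0 1" --pt "0 0 0 0 0 0 1" --pt "0 0 0 0 0 0 1" --pt "0 0 0 0 0 0 -0.4" --pt "0 0 0 0 0 0 -0.4" --pt "0 0 0 0 0 0 -0.4" --pt "0 0 0 0 0 0 -0.4" --pt "0 0 -0.02 0 0 0 -0.4" --pt "0 0 -0.03 0 0 0 -0.4" --pt "0 0 -0.04 0 0 0 -0.4" --pt "0 0 -0.04 0 0 0 -0.4" --pt "0 0 0 0 0 0 -0.4"

```text
time_s: 46.62
ee_pos: [0.3898, -0.2025, 0.2075]
eef_rot: [3.133, 0.006, 1.687]
force: [1.3, -0.9, 0.9]
grip_width: 0.0657
grip_force: 0.0
```

Emit:
play_rows --pt "-0.03 -0.01 0 0 0 0 -0.4" --pt "-0.03 -0.01 0 0 0 0 -0.4" --pt "-0.03 -0.01 0 0 0 0 -0.4" --pt "-0.03 -0.01 0 0 0 0 -0.4" --pt "-0.03 -0.015 0 0 0 0 -0.4" --pt "-0.03 -0.015 0 0 0 0 -0.4" --pt "-0.03 -0.015 0 0 0 0 -0.4" --pt "-0.03 -0.015 0 0 0 0 -0.4" --pt "-0.02 -0.015 0 0 0 0 -0.4" --pt "0 0 0 0 0 0 -0.4" --pt "0 0 0 0 0 0 -0.4"

```text
time_s: 47.53
ee_pos: [0.3031, -0.4734, 0.1998]
eef_rot: [3.141, -0.001, 1.685]
force: [1.0, 0.0, 0.0]
grip_width: 0.0655
grip_force: 0.0
```

```bash
python3 - <<'E'
from h import *
go((0,0,0),rot(90))
i=ctrl.camera('side');j=ctrl.camera('top');cv2.imwrite('pics/s5.png',i);cv2.imwrite('pics/t5.png',j)
cv2.imwrite('pics/p.png',np.hstack([crop(i,260,110,440,290,2.1,3.3,1.),crop(j,300,140,430,320,3.1,3.3,1.)]))
E
```

```text
t 47.5 at [ 0.3031 -0.4734  0.1998] [ 1.80e+02 -1.00e-01  9.66e+01] turn(tool,deg) [ 0.03 -0.06  6.56] shift after turn [ 0.4734 -0.3031  0.1998] w 0.0655 gf 0.0 F [1. 0. 0.] q [-1.07  0.33  1.49  0.    1.32 -1.18]
```

View pics/p.png

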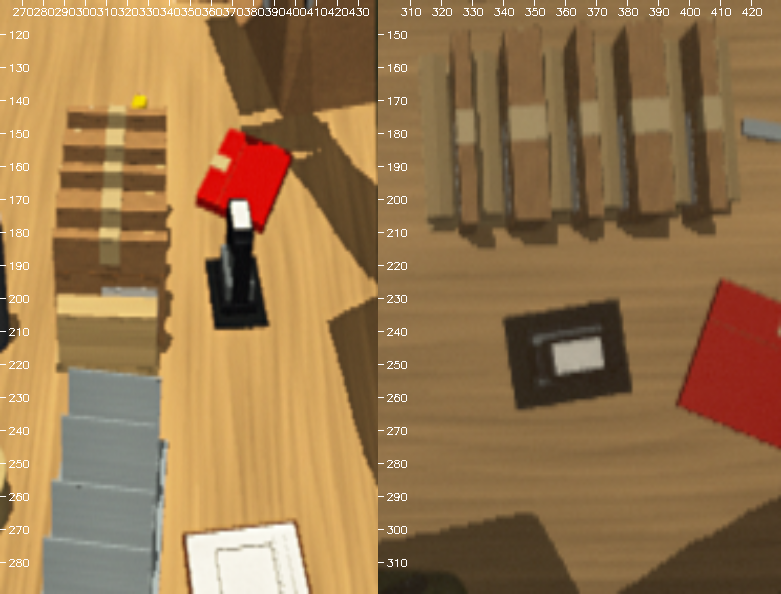

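All racked and upright, and the stamp stands aligned on the mat, label around (364,247). A quick centring check before handing in.

```bash
python3 - <<'E'
from h import *
f=lambda X,Y:(299.5+(X-378)/3.1,139.5+Y/3.3)
for k,q in zip((4,3,2,1,0),((465,126),(528,121),(589,119),(651,115),(713,112))):
    p=onz('top',*f(*q),.142);print(k,p[:2].round(4),(p[:2]-slot[k]).round(4))
E
```

```text
4 [ 0.5899 -0.0977] [0.0001 0.0004]
3 [ 0.5928 -0.1562] [ 0.0013 -0.0007]
2 [ 0.593  -0.2128] [-0.0002  0.0002]
1 [ 0.595  -0.2706] [ 0.0002 -0.0001]
0 [ 0.5961 -0.3283] [-0.0004 -0.0004]
```

```bash
python3 -c "
from station import ctrl
print(ctrl.hand_in())"
```

```text
the job is handed in; nothing more can be done
None
```

The job is handed in at about 48 s: all five mailers stand upright in their slots within about 2 mm of centre, the docket was stamped with a full-travel press (no imprint is rendered, so I went by travel and force), and the stamp is back on its mat.

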